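Shut the vial pot into the reagent cupboard

TASK

Pull the cupboard door open past its roller catch and swing it wide, stand the slim steel pot upright in the pocket on the inside of the door, then push the door shut until the catch snaps and holds it. Feel for the snap and do not force the door against its stop; leave the other things where they are.

Things in the scene. Friction and masses are not known exactly. Their poses are not given: they have to be found in the camera images.
- cupboard: White benchtop cupboard, fixed: 160 mm deep (its x), 220 wide (its y), 200 tall, clear top. Origin at the centre of its underside; its -x side is the front, covered by a steel door 12 mm thick, 216 wide, 194 tall, top edge 3 mm below the cupboard's top. The door hangs on a vertical hinge at the cupboard's -y end and swings out to -x.
- door (a joint): Door angle in rad, growing (counter-clockwise from above) as it opens, at most 1.7; it stays where it is left (hinge drag about 0.1 N m). Latched it reads 0.01 to 0.075, a few mm proud of the cupboard: the catch floats in slotted holes and is dragged along by the door, so it does not shut where it stood at the start, nor at 0. Unlatched it cannot rest below 0.08.
- door_hinge (a point): Point on the vertical hinge axis, in the plane of the door's inner face, 164 mm above the table. Its frame turns with the door: y from hinge to free edge, x inward through the door. At door angle 0 it is parallel to the cupboard's frame; at angle q it is turned by q about z.
- door_handle (a point): Grip point on the door's D-shaped pull: an upright round bar 10 mm thick, 72 mm long, from 18 to 90 mm below the cupboard's top, bent in to the door at both ends. The point is on the bar's axis, 36 mm below the cupboard's top, at (-47, +185) mm from the hinge axis in the door's frame (bar axis 35 mm off the outer face).
- catch: Mounting plate of the sprung roller catch, inside the cupboard's top corner at the door's free edge; origin in mid front at the cupboard's bottom, telling nothing of its setting. With it goes a hard rubber-faced stop. Over 25 N on the stop bends the catch and spoils the job; the catch itself presses the door there with about 7 N, so once it has snapped push no harder than 12 N.
- catch_mark (a point): Point on the fixed mounting plate near the roller. Pushed at the handle, the door meets the roller, drags the floating catch in up to 8 mm (6 to 8 N) to the end of its slots; resistance then climbs to about 8 to 11 N, falls and turns into a pull as the door's nose passes over the roller (about 4 mm before shut): let go there and it snaps home by itself. Pulling open is about the same.
- pocket (a point): Centre of the inner floor of the white square pocket on the door's inner face, open at the top: 48 mm wide inside, 30 deep, walls 4. Floor 103 mm above the table, 94 mm below the door's top edge, at (+30, +85) mm from the hinge axis in the door's frame, so reached only with the door well open. Its frame turns with the door.
- pot_center (a point): Centre, half-way up, of the loose slim steel pot: a plain upright cylinder 42 mm across and 75 mm tall, 0.3 to 0.55 kg, standing on the table; the slimmer and taller of the two steel pots.
- wide_pot: bystander: short wide steel pot, 68 mm across, 56 mm tall, origin at its underside
- bottle: bystander: clear glass bottle with a blue cap, 64 mm across, 150 mm tall, origin at its underside
- jar: bystander: amber glass jar, 60 mm across, 75 mm tall, origin at its underside
- beaker: bystander: clear beaker, 64 mm across, 80 mm tall, origin at its underside
- spatula: bystander: steel spatula lying flat, 130 mm long
- tray: bystander: empty white tray 120 x 160 x 35 mm, origin at its underside
Mind the look-alikes: they are no part of the job. What is shaped like the part that bears pot_center but purple is not meant.

How it is judged (in metres and radians):
On the way, in this order (a step that is already met when the one before it is completed fails the run):
1. the door is swung open to more than 1.0 rad (value of joint door above 1 rad), for 0.1 s.
2. the pot stands in the door's pocket, let go, with the door still open (horizontal distance between pot_center and pocket below 0.012 m and z of pot_center in the frame of pocket between 0.03 and 0.043 m and angle between pot_center's own z axis and vertical below 0.15 rad and value of joint door above 0.6 rad and distance between the grasp point and pot_center above 0.06 m), for 0.2 s.
At the end, for the whole second after the job is handed in: The door is shut and held by its catch (door angle below 0.078 rad, not moving), and the slim pot stands upright in the door's pocket: within 12 mm of its centre, bottom on its floor (within about 7 mm), tilted less than 0.15 rad (horizontal distance between pot_center and pocket below 0.012 m and z of pot_center in the frame of pocket between 0.03 and 0.043 m and angle between pot_center's own z axis and vertical below 0.15 rad and value of joint door below 0.078 rad and velocity of joint door between -0.05 and 0.05 rad/s); the robot touches nothing.
It fails at once if the shut door is pressed on its stop with more than 25 N (contact force between door and catch_float_c0 above 25 N).
It fails at once if a bystander (wide pot, bottle, jar, beaker, spatula, tray) is pushed more than 30 mm or knocked over (distance of any of wide_pot, bottle, jar, beaker, spatula, tray from where it was at the start of the episode above 0.03 m or angle between any of wide_pot, bottle, jar, beaker, spatula, tray's own z axis and vertical above 0.5 rad).
It also fails if it takes over 72 s, if anything falls off the work surface, if the arm or the gripper's body presses on something with over 40 N, if the wrist force passes 120 N, or if a joint passes its speed limit or range.

ROBOT

A 6-joint arm with a two-finger parallel gripper is mounted at the origin on the work surface. World frame = base frame: x ahead of the robot, y to its left, z up, the work surface at z = 0. Lengths are in m, angles in degrees, forces in N, time in s.
With the tool pointing down it reaches from about 0.35 to 0.875 m from the base axis. Payload 4.2 kg.
Tool frame: the origin (TCP) lies at the very end of the fingers, on their centre line; the grasp point (between the pads) lies 19 mm behind it; z points along the fingers, x is the direction in which the jaws open and shut, and the axes are right-handed (so a half turn about z gives the same grasp; the last joint's range is limited). The gripper opens to 87 mm and grips with 3 to 60 N. Pads are 19 mm wide; open, the fingers measure 117 mm over their backs; the gripper's body (75 mm by 190 mm) begins 51 mm behind the grasp point.
Start: joints at [-50.902, 22.042, 0.453, 0, -68.411, -14.817], TCP at [0.257, -0.57, 0.197] pointing down, gripper open.
Joint ranges: [-179.83, 179.83], [-69.29, 118.12], [-61.27, 80.66], [-181.25, 117.63], [-171.15, -9.14], [-177.46, 177.46]. Speed limits (degrees/s): [159.86, 159.86, 180, 180, 180, 180].

INTERFACE

Orientations are given as a 3x3 rotation matrix whose columns are the frame's x, y, z axes.
In Python, from station import r gives the robot as it stands.
- The arm moves only by the shell command python3 -m jog 'ROWS' [OPENING]. ROWS is JSON, a list of rows, each a list of 2 entries, a list of its own where there are three numbers: the shift along the tool's x, y, z in m, then the turn, a rotation vector about the tool's x, y, z in units of 5 degrees (1.0 is 5 degrees). A call has exactly 10 rows; each row is the pose to reach, as a shift and turn from the pose commanded when the call began, along the tool's axes at that moment; what a row does not reach only later rows make up. A row lasts 1/12 s, in which the tool goes at most 41.7 mm and 7.16 degrees, less where a joint would pass 70% of its speed; a pose out of reach is approached as far as the arm can. A call with a gripper value outside its range is refused whole. OPENING is the finger opening in m, from 0 to 0.087, set as the call begins (- or left out, the last holds). The fingers move at their own pace and stop on an object; the grip force is fixed at half the most. Time passes only in rows, so rows that repeat a pose let the fingers close, or fill a call up. It gives the time, the measured TCP pose, the force and the opening at its end, in the units of the state.
- r.sense(): the state, without advancing time (a new reading comes with each control period).
- r.capture(name): name is "scene" or "top" or "wrist"; returns (picture, depth): 480x640x3 uint8, blue, green, red; 480x640 float32, m along the optical axis (not along the pixel's ray), 0 where there is no reading.
- r.calibration(name): a dict with "fx", "fy", "cx", "cy" (pixels), "k1" (the pictures are not rectified: a ray, as slopes to the right and down, at radius r is drawn at 1 + k1 r^2 times it, then the intrinsics apply), "R" (3x3) and "t" (3): a world point X has camera coordinates R X + t; the wrist camera has in their place "tool_from_camera" (4x4, takes a point from camera to tool coordinates, whose origin is the TCP and whose axes are the tool frame's). Camera axes: x right, y down, z forward; pixel columns grow to the right and rows downward; lengths in m; the calibration is good to about 2 mm. A picture is of the moment at which its call begins: read the wrist's pose just before it. calibration takes no time and is no camera call.
- r.finish_job(): hands the job in, once; it reports no verdict.
Trained networks look in the newest picture that a camera, given by its name, has taken for a name from the list of things; names that differ only in an ending like _2 or _b are one class to them, and where a whole thing is asked for, a point or a joint stands for the part that bears it (a point fixed in the world has none). Each returns a list of dicts, best first, with "confidence" (0 to 1); they miss things now and then, are a little off and sometimes report something else, mostly with a low value. They report only what shows in the picture. A call takes as long as a camera call. They do not tell look-alikes from the thing itself.
- r.cut_out(query, camera): "region" (480x640 bool, what is visible of it) and "uv" ([column, row] in pixels, amid what is visible of it).
The state is a dict: "time_s": time; "joints": joint angles; "joint_velocities": joint speeds; "effort": joint torques, N m; "tcp_pos": TCP position; "ee_rot": TCP orientation; "wrist_force": force on the tool from outside, world axes, zero at the start; "moment": the same for the moment, N m; "gripper_width": opening from 0.0 (shut) to 1.0 (fully open).
Only numpy, scipy, OpenCV 4.12 (cv2) and the standard library are available. Lean on these libraries where they do the work, as an engineer would, in place of code of your own. Each camera call takes 0.05 s, during which the arm holds its last target.

## Working session

There is one attempt and no reset: what is moved stays moved. The work goes in short steps, Python scripts to look and compute and a shell command to move; the robot and the scene stay as the last step left them, time stands still between calls to the robot, and variables do not carry over. Pictures are saved under pics/ and viewed, and the job is handed in when it is done.

```bash
ls; mkdir -p pics; python3 - <<'E'
from station import r
import cv2,numpy as np
s=r.sense();print(s)
for n in("scene","top"):
    p,d=r.capture(n);cv2.imwrite(f"pics/{n}0.png",p);np.save(f"pics/{n}0.npy",d)
    print(r.calibration(n))
print(r.calibration("wrist"))
E
```

```text
pics
{'time_s': 0.0, 'joints': array([-5.09010786e+01,  2.20905899e+01,  3.78854703e-01, -3.00744403e-02,
       -6.84112529e+01, -1.48168571e+01]), 'joint_velocities': array([ 0.07377035, -0.00039329, -0.02550628, -0.04635605, -0.09607125,
        0.02230305]), 'effort': array([ 4.30660875e-04, -3.90665388e+01,  1.87404263e+01,  4.21981260e+00,
        1.08839056e-02, -2.16394192e-04]), 'tcp_pos': array([ 0.25676361, -0.56908778,  0.19615235]), 'ee_rot': array([[-4.11051432e-01,  9.11611633e-01, -9.74937379e-04],
       [ 9.11609500e-01,  4.11052581e-01,  1.97361748e-03],
       [ 2.19992318e-03, -7.75038857e-05, -9.99997577e-01]]), 'wrist_force': array([-0.66507367, -0.27747748,  0.72726604]), 'moment': array([ 0.00043675,  0.02721894, -0.01648342]), 'gripper_width': 1.001067334727936}
{'fx': 545.2150089908274, 'fy': 545.2150089908274, 'cx': 322.527879504774, 'cy': 236.50435912291692, 'k1': -0.14355478101505348, 'R': array([[-0.56086724,  0.82781066,  0.01254812],
       [ 0.5403876 ,  0.37752772, -0.7519668 ],
       [-0.6272234 , -0.41497269, -0.65908154]]), 't': array([ 0.374844
[... 158 characters left out ...]
5266, 'R': array([[-0.02858403, -0.9993347 , -0.02265205],
       [-0.99407342,  0.03079675, -0.10425738],
       [ 0.10488563,  0.01953771, -0.99429235]]), 't': array([-0.06602348,  0.52211841,  0.94033276])}
{'fx': 350.778771528493, 'fy': 350.778771528493, 'cx': 317.0523108964041, 'cy': 235.53135991861433, 'k1': -0.061725394341279334, 'tool_from_camera': array([[ 9.99998930e-01,  1.02511001e-03, -1.04379450e-03,
        -6.12897373e-04],
       [-6.97417914e-04,  9.61202950e-01,  2.75841262e-01,
        -7.63332388e-02],
       [ 1.28606599e-03, -2.75840239e-01,  9.61202637e-01,
        -1.87291732e-01],
       [ 0.00000000e+00,  0.00000000e+00,  0.00000000e+00,
         1.00000000e+00]])}
```

View pics/scene0.png

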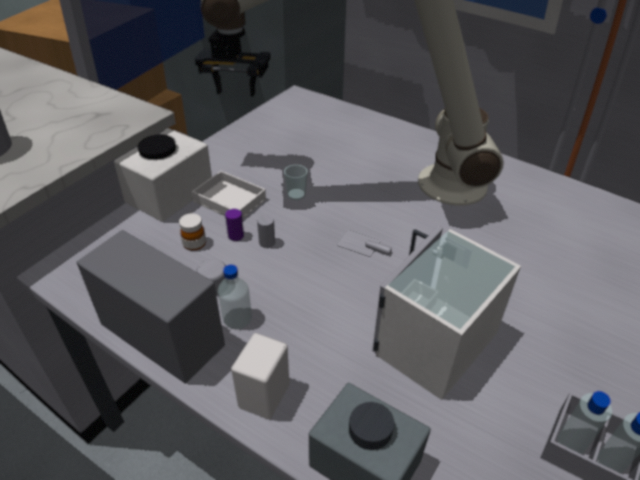

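View pics/top0.png

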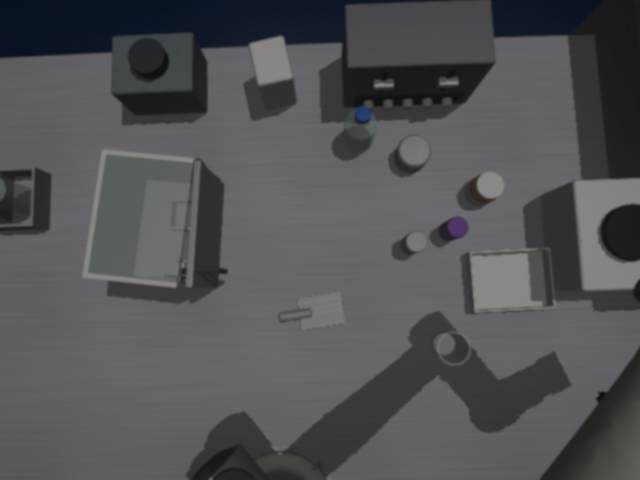

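Top image: the slim steel pot is the grey cylinder at (415,242). Its look-alikes are the purple cylinder at (455,228) and the wide pot at (413,152). The cupboard is at the left, with its handle near (205,270), and it opens to the right. Next I'll measure.

```bash
cat > h.py <<'E'
import numpy as np,cv2
from station import r
def ray_px(c,uv):
    K=np.array([[c['fx'],0,c['cx']],[0,c['fy'],c['cy']],[0,0,1.]])
    return cv2.undistortPoints(np.array(uv,float).reshape(-1,1,2),K,np.array([c['k1'],0,0,0,0.])).reshape(-1,2)
def cam(name,s=None):
    c=r.calibration(name)
    if name!='wrist':
        R=c['R'].T;return c,R,-R@c['t']
    s=s or r.sense();T=c['tool_from_camera']
    return c,s['ee_rot']@T[:3,:3],s['ee_rot']@T[:3,3]+s['tcp_pos']
def cloud(name,d,s=None):
    c,R,o=cam(name,s)
    v,u=np.mgrid[0:480,0:640]
    n=ray_px(c,np.stack([u,v],-1).reshape(-1,2))
    P=np.c_[n,np.ones(len(n))]*d.reshape(-1,1)
    return (P@R.T+o).reshape(480,640,3)
def atz(name,uv,z,s=None):
    c,R,o=cam(name,s)
    n=ray_px(c,uv); D=np.c_[n,np.ones(len(n))]@R.T
    return o+D*((z-o[2])/D[:,2])[:,None]
def proj(name,X,s=None):
    c,R,o=cam(name,s)
    P=(np.atleast_2d(X)-o)@R; n=P[:,:2]/P[:,2:]
    r2=(n**2).sum(1,keepdims=True); n=n*(1+c['k1']*r2)
    return n*[c['fx'],c['fy']]+[c['cx'],c['cy']]
E
python3 - <<'E'
from h import *
np.set_printoptions(precision=4,suppress=True)
d=np.load("pics/top0.npy");C=cloud("top",d)
for q in("pot_center","wide_pot","bottle","jar","beaker","spatula","tray","cupboard","door_handle","door"):
    for cm in("top","scene"):
        o=r.cut_out(q,cm)
        for x in o[:3]:
            m=x['region'];
            if cm=="top":
                P=C[m&(d>0)]
                print(q,cm,round(x['confidence'],2),x['uv'],m.sum(),np.percentile(P,[3,50,97],axis=0).ravel() if len(P) else None)
            else: print(q,cm,round(x['confidence'],2),x['uv'],m.sum())
print(r.sense()['time_s'])
# table check
print(C[400,380],C[300,420])
p=cv2.imread("pics/top0.png");cv2.imwrite("pics/c1.png",cv2.resize(p[120:310,70:240],None,fx=3,fy=3,interpolation=cv2.INTER_CUBIC))
cv2.imwrite("pics/c2.png",cv2.resize(p[130:360,380:540],None,fx=2.5,fy=2.5,interpolation=cv2.INTER_CUBIC))
E
```

```text
pot_center top 0.95 [453.9, 229.3] 531 [ 0.5065 -0.3716  0.005   0.5242 -0.3493  0.0731  0.5452 -0.3367  0.0772]
pot_center top 0.68 [413.0, 242.5] 464 [ 0.4822 -0.2957  0.023   0.4993 -0.2736  0.0736  0.5171 -0.2572  0.0769]
pot_center scene 0.96 [231.1, 223.9] 501
pot_center scene 0.7 [268.6, 231.9] 509
pot_center scene 0.2 [230.6, 299.8] 1586
wide_pot top 0.72 [409.0, 153.5] 1018 [ 0.652  -0.3112  0.0129  0.6783 -0.2819  0.0545  0.7112 -0.2543  0.0579]
wide_pot top 0.68 [315.3, 312.5] 1605 [ 0.3414 -0.1318 -0.0007  0.3695 -0.0841  0.0031  0.4022 -0.0167  0.02  ]
wide_pot scene 0.91 [214.4, 267.7] 569
wide_pot scene 0.29 [412.1, 261.0] 1135
bottle top 0.78 [362.6, 127.5] 1247 [ 0.6981 -0.2051  0.0114  0.7154 -0.1748  0.1003  0.7429 -0.1486  0.1506]
bottle scene 0.92 [231.6, 300.5] 1633
jar top 0.66 [485.4, 189.8] 994 [ 0.5779 -0.4443  0.0113  0.6013 -0.4139  0.0726  0.6279 -0.3945  0.0768]
jar scene 0.62 [190.7, 234.4] 879
beaker scene 0.93 [297.1, 179.4] 693
spatula top 0.69 [315.3, 313.8] 1598 [ 0.3421 -0.1315 -0.0008  0.3695 -0.0836  0.0031  0.4016 -0.0155  0.02  ]
spatula scene 0.79 [361.3, 244.3] 771
spatula scene 0.65 [190.9, 235.4] 798
tray top 0.94 [511.6, 279.6] 5232 [ 0.3665 -0.5459  0.0002  0.4226 -0.4751  0.0042  0.4796 -0.389   0.0353]
tray scene 0.71 [227.1, 192.7] 2081
cupboard top 0.6 [156.4, 222.0] 16856 [0.4375 0.1064 0.021  0.5381 0.1821 0.1988 0.6465 0.2856 0.2018]
cupboard scene 0.68 [444.1, 308.7] 16127
door_handle top 0.6 [202.7, 230.2] 3933 [0.4316 0.0985 0.0167 0.5311 0.113  0.1466 0.6333 0.1282 0.1978]
door_handle scene 0.66 [409.7, 263.5] 1057
door top 0.55 [202.1, 227.1] 3892 [0.4327 0.0988 0.0159 0.5314 0.1128 0.1457 0.6335 0.1266 0.1978]
door scene 0.74 [411.7, 262.4] 1228
1.1
[ 0.1911 -0.2034 -0.0012] [ 0.3875 -0.2934 -0.0034]
```

View pics/c1.png

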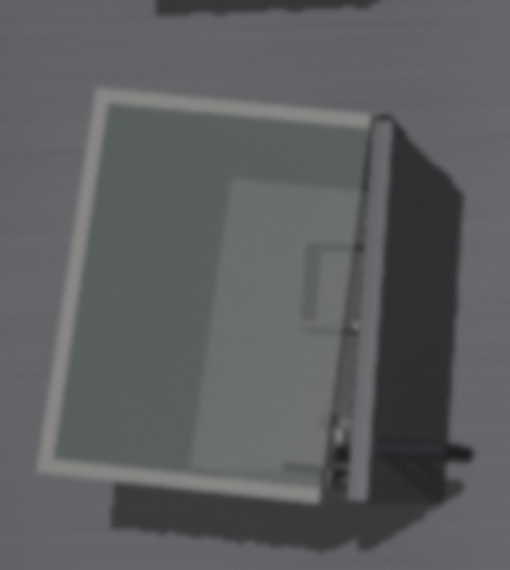

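View pics/c2.png

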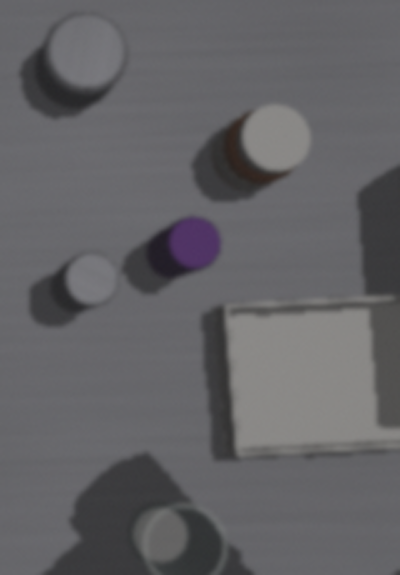

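```bash
python3 - <<'E'
from h import *
np.set_printoptions(precision=4,suppress=True)
d=np.load("pics/top0.npy");C=cloud("top",d)
u=(d>0)
reg=np.zeros_like(u);reg[120:310,60:260]=1
# door top edge pts
m=u&reg&(C[...,2]>.185)&(C[...,2]<.215)
P=C[m]
# cupboard outline from minarea
import cv2
rc=cv2.minAreaRect((P[:,:2]).astype(np.float32));print(rc,cv2.boxPoints(rc))
# histogram y along door band
for x0 in np.arange(.41,.68,.02):
    q=P[abs(P[:,0]-x0)<.01]
    if len(q): print(round(x0,3),len(q),np.sort(q[:,1])[[0,1,2]],q[:,1].max())
# handle: points with y<.1, z>.1
mm=u&reg&(C[...,2]>.1)&(C[...,1]<.1)
print(mm.sum());
for p,uv in zip(C[mm],np.argwhere(mm)):print(uv[::-1],p)
# slim pot top
for q in((413,242.5),):
    m=u&(C[...,2]>.066)&(C[...,2]<.085)&(np.hypot(C[...,0]-.5,C[...,1]+.275)<.035)
    pp=C[m];print(m.sum(),pp.mean(0),pp.min(0),pp.max(0))
    vu=np.argwhere(m);(c,rad)=cv2.minEnclosingCircle(vu[:,::-1].astype(np.float32));print(c,rad,atz("top",[c],.075))
E
```

```text
((0.541231632232666, 0.1797274947166443), (0.22336570918560028, 0.22148096561431885), 82.19141387939453) [[0.4163 0.0841]
 [0.6358 0.054 ]
 [0.6661 0.2753]
 [0.4467 0.3054]]
0.43 394 [0.1186 0.1188 0.119 ] 0.2468926013562578
0.45 1306 [0.0787 0.0799 0.0801] 0.30470155190842985
0.47 1266 [0.1155 0.1157 0.1158] 0.3025351092717667
0.49 1250 [0.1145 0.1146 0.1147] 0.3005547180655616
0.51 1249 [0.1127 0.1127 0.1132] 0.2972335155742676
0.53 1234 [0.1117 0.1117 0.1118] 0.2935333036057045
0.55 1229 [0.1102 0.1102 0.1102] 0.29145923798111095
0.57 1209 [0.1084 0.1087 0.1089] 0.2883561443363894
0.59 1213 [0.107  0.1074 0.1076] 0.28535954590409407
0.61 1203 [0.1059 0.1059 0.1059] 0.28384936291413176
0.63 1173 [0.1046 0.1046 0.1046] 0.2801711243972455
0.65 754 [0.106  0.1076 0.1091] 0.2778857077393486
0.67 40 [0.2345 0.2379 0.2416] 0.2748106899590933
128
[206 267] [0.4585 0.0989 0.1855]
[207 267] [0.4584 0.097  0.1864]
[208 267] [0.4585 0.0957 0.1845]
[209 267] [0.4584 0.094  0.1848]
[210 267] [0.4583 0.092  0.1861]
[211 267] [0.4583 0.0908 0.1841]
[212 267] [0.4581 0.0883 0.1871]
[213 267] [0.45
[... 3444 characters left out ...]
1465]
[224 272] [0.451  0.0785 0.1382]
[225 272] [0.4513 0.0782 0.1307]
[226 272] [0.4515 0.0778 0.1242]
[227 272] [0.4517 0.0776 0.1163]
[216 273] [0.4506 0.0988 0.1118]
[217 273] [0.4506 0.0968 0.1124]
[218 273] [0.4505 0.0949 0.1127]
[219 273] [0.4486 0.0818 0.1636]
[220 273] [0.4487 0.0809 0.1598]
[221 273] [0.4489 0.0809 0.1518]
[222 273] [0.4491 0.0806 0.1451]
[223 273] [0.4493 0.0801 0.1389]
[224 273] [0.4495 0.0798 0.1318]
[225 273] [0.4496 0.0787 0.1285]
[226 273] [0.4498 0.0788 0.1195]
[227 273] [0.4501 0.0785 0.1116]
382 [ 0.5007 -0.277   0.074 ] [ 0.4806 -0.2982  0.0677] [ 0.5213 -0.2571  0.079 ]
(416.3464050292969, 241.5653533935547) 10.95821475982666 [[ 0.5005 -0.2768  0.075 ]]
```

Crop check: the choice stands. The slim pot is the grey cylinder in crop c2 at (90,278), which is top pixel (416,242), and its top is at z≈0.075. The purple one at (455,228) and the wide pot at (413,152) are rejected. The handle bar axis is at about (0.4535, 0.083). The door is latched at about q≈0.06.

```bash
cat >> h.py <<'E'
from scipy.spatial.transform import Rotation as Ro
YAW0=np.deg2rad(82.36); H=np.array([.6414,.117])
def fr(q,l):
    a=YAW0+q;c,s=np.cos(a),np.sin(a);return H+np.array([c*l[0]-s*l[1],s*l[0]+c*l[1]])
def down(xang): # tool down with tool x at angle xang (rad)
    x=np.array([np.cos(xang),np.sin(xang),0]);z=np.array([0,0,-1.]);return np.c_[x,np.cross(z,x),z]
def shift(p,R=None,s=None):
    s=s or r.sense();E=s['ee_rot'];d=E.T@(np.array(p)-s['tcp_pos'])
    w=Ro.from_matrix(E.T@R).as_rotvec(degrees=True)/5 if R is not None else None
    return d,w
E
python3 - <<'E'
from h import *
np.set_printoptions(precision=4,suppress=True)
print(fr(.064,(-.047,.185)))
print(shift([.4535,.083,.225],down(YAW0+np.pi/2+.064)))
for q in np.arange(.1,1.61,.3): print(q,fr(q,(-.047,.185)),fr(q,(.03,.085)),fr(q,(0,.216)))
E
```

```text
[0.4536 0.0829]
(array([ 0.5141,  0.4475, -0.0277]), array([ -0.    ,  -0.0002, -12.3487]))
0.1 [0.4549 0.0762] [0.5574 0.1498] [0.4255 0.1242]
0.4 [0.4753 0.0229] [0.5515 0.1235] [0.433  0.0601]
0.7000000000000001 [ 0.5105 -0.022 ] [0.5536 0.0967] [0.4592 0.001 ]
1.0000000000000002 [ 0.5575 -0.0544] [0.5635 0.0716] [ 0.5016 -0.0476]
1.3000000000000003 [ 0.6119 -0.0716] [0.5804 0.0506] [ 0.5565 -0.0816]
1.6000000000000003 [ 0.6689 -0.0719] [0.6027 0.0356] [ 0.6189 -0.0978]
```

```bash
python3 -m jog '[[[0.04,0.035,-0.028],[0,0,-1]],[[0.08,0.07,-0.028],[0,0,-2.2]],[[0.11,0.096,-0.028],[0,0,-3.5]],[[0.14,0.122,-0.028],[0,0,-5]],[[0.17,0.148,-0.028],[0,0,-6]],[[0.2,0.174,-0.028],[0,0,-7.2]],[[0.23,0.2,-0.028],[0,0,-8.5]],[[0.26,0.226,-0.028],[0,0,-10]],[[0.3,0.261,-0.028],[0,0,-11.2]],[[0.33,0.287,-0.028],[0,0,-12.3]]]'; python3 - <<'E'
from h import *
np.set_printoptions(precision=4,suppress=True)
s=r.sense();print(s['joints'],s['tcp_pos'],shift([.4535,.083,.225],down(YAW0+np.pi/2+.064)))
E
```

```text
time_s: 1.93
tcp_pos: [0.3756, -0.1738, 0.2257]
ee_rot: [[-0.998, 0.068, 0.001], [0.068, 0.998, -0.0], [-0.001, -0.0, -1.0]]
wrist_force: [0.8, -0.2, -0.0]
gripper_width: 1.0
[ -2.1097  -0.5738 -24.0424   0.0057 -66.448   -1.8189] [ 0.3756 -0.1738  0.2257] (array([-0.0601,  0.2615,  0.0008]), array([-0.0005,  0.0167,  0.0094]))
```

```bash
python3 -m jog '[[[-0.01,0.04,0],[0,0,0]],[[-0.02,0.08,0],[0,0,0]],[[-0.03,0.12,0],[0,0,0]],[[-0.04,0.16,0],[0,0,0]],[[-0.05,0.2,0],[0,0,0]],[[-0.06,0.235,0],[0,0,0]],[[-0.06,0.261,0],[0,0,0]],[[-0.06,0.261,0],[0,0,0]],[[-0.06,0.261,0],[0,0,0]],[[-0.06,0.261,0],[0,0,0]]]' 0.05; python3 - <<'E'
from h import *
np.set_printoptions(precision=4,suppress=True)
s=r.sense();print(s['joints'],s['tcp_pos'],shift([.4535,.083,.145],down(YAW0+np.pi/2+.064)))
p,d=r.capture("wrist");cv2.imwrite("pics/w1.png",p);np.save("pics/w1.npy",d)
print(proj("wrist",[[.4535,.083,.182]],s))
E
```

```text
time_s: 2.77
tcp_pos: [0.4542, 0.08, 0.2252]
ee_rot: [[-0.997, 0.073, -0.0], [0.073, 0.997, -0.0], [0.0, -0.0, -1.0]]
wrist_force: [0.4, -0.8, -0.6]
gripper_width: 0.581
[ 30.2604   4.6038 -18.679    0.0007 -66.7459 -34.4646] [0.4542 0.08   0.2252] (array([0.0009, 0.003 , 0.0802]), array([-0.0033, -0.0047, -0.0462]))
[[317.9795 254.3654]]
```

View pics/w1.png

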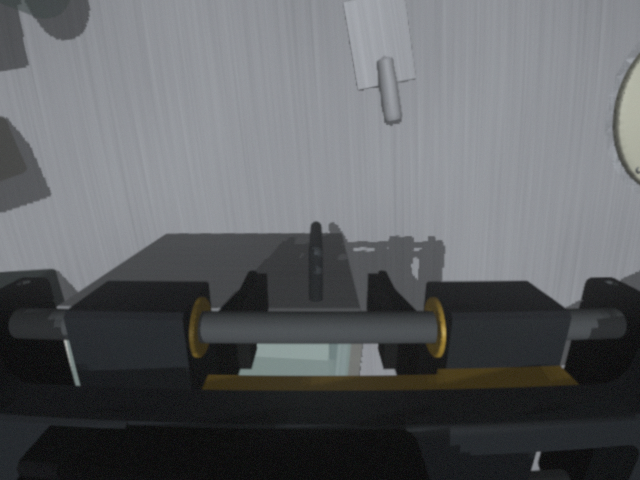

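The handle shows at column 316, rows 225–300, centred between the fingers. I'll check its depth profile and then descend.

```bash
python3 - <<'E'
from h import *
np.set_printoptions(precision=4,suppress=True)
d=np.load("pics/w1.npy");C=cloud("wrist",d)
for v in range(222,304,6):print(v,C[v,316])
E
python3 -m jog '[[[0.001,0.003,0.03],[0,0,0]],[[0.001,0.003,0.06],[0,0,0]],[[0.001,0.003,0.08],[0,0,0]],[[0.001,0.003,0.08],[0,0,0]],[[0.001,0.003,0.08],[0,0,0]],[[0.001,0.003,0.08],[0,0,0]],[[0.001,0.003,0.08],[0,0,0]],[[0.001,0.003,0.08],[0,0,0]],[[0.001,0.003,0.08],[0,0,0]],[[0.001,0.003,0.08],[0,0,0]]]'
```

```text
222 [0.4547 0.0764 0.1121]
228 [0.4546 0.076  0.1344]
234 [0.4545 0.0762 0.1522]
240 [0.4545 0.0767 0.1665]
246 [0.4544 0.0763 0.1823]
252 [0.4546 0.0794 0.186 ]
258 [0.4549 0.0837 0.1862]
264 [0.4552 0.0872 0.1884]
270 [0.4556 0.092  0.1873]
276 [0.4559 0.0966 0.1867]
282 [0.4562 0.1008 0.1874]
288 [0.4566 0.1058 0.1865]
294 [0.4569 0.1105 0.1863]
300 [0.4573 0.1151 0.1863]
time_s: 3.65
tcp_pos: [0.4541, 0.0835, 0.1459]
ee_rot: [[-0.997, 0.074, 0.001], [0.074, 0.997, 0.001], [-0.001, 0.001, -1.0]]
wrist_force: [-1.2, -0.6, -0.2]
gripper_width: 0.58
```

```bash
python3 -m jog '[[[0,-0.002,0],[0,0,0]],[[0,-0.002,0],[0,0,0]],[[0,-0.002,0],[0,0,0]],[[0,-0.002,0],[0,0,0]],[[0,-0.002,0],[0,0,0]],[[0,-0.002,0],[0,0,0]],[[0,-0.002,0],[0,0,0]],[[0,-0.002,0],[0,0,0]],[[0,-0.002,0],[0,0,0]],[[0,-0.002,0],[0,0,0]]]' 0; python3 - <<'E'
from h import *
np.set_printoptions(precision=4,suppress=True)
s=r.sense();print(s['tcp_pos'],s['wrist_force'],s['moment'])
# arc rows in current tool frame: dq list
q0=.064;base=fr(q0,(-.047,.185));E=s['ee_rot']
for dq in np.deg2rad([0,2,4,6,8,10,12,15,18,22,26,30,35,40,45,50,55,60,65,70,75,80]):
    w=np.r_[fr(q0+dq,(-.047,.185))-base,0];print(round(np.rad2deg(dq)),(E.T@w),-np.rad2deg(dq)/5)
E
```

```text
time_s: 4.48
tcp_pos: [0.4557, 0.0816, 0.1455]
ee_rot: [[-0.997, 0.073, 0.004], [0.073, 0.997, 0.001], [-0.004, 0.001, -1.0]]
wrist_force: [6.5, -1.8, -2.7]
gripper_width: 0.106
[0.4557 0.0816 0.1455] [ 6.5081 -1.8427 -2.7383] [-0.5663 -1.6322 -0.0219]
0 [0. 0. 0.] -0.0
2 [-0.0018 -0.0064  0.    ] -0.4
4 [-0.0038 -0.0128  0.    ] -0.8
6 [-0.006  -0.0191  0.    ] -1.2000000000000002
8 [-0.0084 -0.0253  0.    ] -1.6
10 [-0.0111 -0.0314  0.    ] -2.0
12 [-0.014  -0.0374  0.    ] -2.4000000000000004
15 [-0.0186 -0.0462  0.    ] -2.9999999999999996
18 [-0.0238 -0.0548  0.0001] -3.6
22 [-0.0313 -0.0658  0.0001] -4.4
26 [-0.0396 -0.0762  0.0001] -5.2
30 [-0.0486 -0.086   0.0001] -5.999999999999999
35 [-0.0608 -0.0974  0.0002] -7.0
40 [-0.0739 -0.1076  0.0002] -8.0
45 [-0.0879 -0.1167  0.0003] -9.0
50 [-0.1026 -0.1245  0.0003] -10.0
55 [-0.1179 -0.1311  0.0004] -11.0
60 [-0.1337 -0.1362  0.0004] -11.999999999999998
65 [-0.1499 -0.14    0.0005] -13.0
70 [-0.1664 -0.1423  0.0006] -14.0
75 [-0.1831 -0.1432  0.0006] -15.0
80 [-0.1997 -0.1426  0.0007] -16.0
```

```bash
python3 -m jog '[[[-0.0015,0,0],[0,0,0]],[[-0.0025,-0.0032,0],[0,0,-0.2]],[[-0.0033,-0.0064,0],[0,0,-0.4]],[[-0.0043,-0.0096,0],[0,0,-0.6]],[[-0.0053,-0.0128,0],[0,0,-0.8]],[[-0.0064,-0.016,0],[0,0,-1]],[[-0.0075,-0.0191,0],[0,0,-1.2]],[[-0.0099,-0.0253,0],[0,0,-1.6]],[[-0.0126,-0.0314,0],[0,0,-2]],[[-0.0155,-0.0374,0],[0,0,-2.4]]]'; python3 - <<'E'
from h import *
np.set_printoptions(precision=4,suppress=True)
s=r.sense();print(s['tcp_pos'],s['wrist_force'],s['moment'],s['gripper_width'])
E
```

```text
time_s: 5.32
tcp_pos: [0.4671, 0.0429, 0.1455]
ee_rot: [[-0.99, -0.138, 0.002], [-0.138, 0.99, 0.001], [-0.002, 0.001, -1.0]]
wrist_force: [2.4, 2.6, -0.1]
gripper_width: 0.104
[0.4671 0.0429 0.1455] [ 2.4089  2.5899 -0.0899] [ 0.6372 -0.5995 -0.016 ] 0.1039981516987115
```

```bash
python3 -m jog '[[[-0.0038,-0.0128,0],[0,0,-0.8]],[[-0.0084,-0.0253,0],[0,0,-1.6]],[[-0.014,-0.0374,0],[0,0,-2.4]],[[-0.0203,-0.0491,0],[0,0,-3.2]],[[-0.0275,-0.0603,0],[0,0,-4]],[[-0.0354,-0.0711,0],[0,0,-4.8]],[[-0.044,-0.0812,0],[0,0,-5.6]],[[-0.0534,-0.0907,0],[0,0,-6.4]],[[-0.0633,-0.0995,0],[0,0,-7.2]],[[-0.0739,-0.1076,0],[0,0,-8]]]'; python3 - <<'E'
from h import *
np.set_printoptions(precision=4,suppress=True)
s=r.sense();print(s['tcp_pos'],s['wrist_force'],s['moment'],s['gripper_width'])
v=s['tcp_pos'][:2]-H;print(np.hypot(*v),np.arctan2(v[1],v[0])-YAW0-np.arctan2(.185,-.047)+2*np.pi, fr(.064+.908,(-.047,.185)))
E
```

```text
time_s: 6.15
tcp_pos: [0.5553, -0.0531, 0.1455]
ee_rot: [[-0.669, -0.743, 0.002], [-0.743, 0.669, 0.002], [-0.003, 0.0, -1.0]]
wrist_force: [1.5, 5.9, 0.9]
gripper_width: 0.103
[ 0.5553 -0.0531  0.1455] [1.4545 5.9103 0.8601] [ 1.8687 -0.3634 -0.0172] 0.10289619704953967
0.19065160215947627 0.9868307304481547 [ 0.5527 -0.052 ]
```

```bash
python3 -m jog '[[[-0.0038,-0.0128,0],[0,0,-0.8]],[[-0.0084,-0.0253,0],[0,0,-1.6]],[[-0.014,-0.0374,0],[0,0,-2.4]],[[-0.0203,-0.0491,0],[0,0,-3.2]],[[-0.0275,-0.0603,0],[0,0,-4]],[[-0.0354,-0.0711,0],[0,0,-4.8]],[[-0.0396,-0.0762,0],[0,0,-5.2]],[[-0.0396,-0.0762,0],[0,0,-5.2]],[[-0.0396,-0.0762,0],[0,0,-5.2]],[[-0.0396,-0.0762,0],[0,0,-5.2]]]'; python3 - <<'E'
from h import *
np.set_printoptions(precision=4,suppress=True)
s=r.sense();print(s['tcp_pos'],s['wrist_force'],s['moment'],s['gripper_width'],s['joints'])
v=s['tcp_pos'][:2]-H;print(np.hypot(*v),np.arctan2(v[1],v[0])-YAW0-np.arctan2(.185,-.047)+2*np.pi)
E
```

```text
time_s: 6.98
tcp_pos: [0.6375, -0.0746, 0.1455]
ee_rot: [[-0.279, -0.96, 0.001], [-0.96, 0.279, 0.001], [-0.002, -0.001, -1.0]]
wrist_force: [1.4, 5.6, 1.8]
gripper_width: 0.105
[ 0.6375 -0.0746  0.1455] [1.4055 5.5928 1.8252] [ 1.4412 -0.1948 -0.0729] 0.10466030105767628 [  7.7027  25.7843  -1.2604  -0.0846 -62.8847  66.1342]
0.1916381598553773 1.434745123062994
```

```bash
python3 -m jog '[[[0,0,0],[0,0,0]],[[0,0,0],[0,0,0]],[[0,0,0],[0,0,0]],[[0,0,-0.03],[0,0,0]],[[0,0,-0.07],[0,0,0]],[[0,0,-0.1],[0,0,0]],[[0,0,-0.1],[0,0,0]],[[0,0,-0.1],[0,0,0]],[[0,0,-0.1],[0,0,0]],[[0,0,-0.1],[0,0,0]]]' 0.05; python3 - <<'E'
from h import *
np.set_printoptions(precision=4,suppress=True)
s=r.sense();print(s['tcp_pos'])
p,d=r.capture("top");cv2.imwrite("pics/top1.png",p);np.save("pics/top1.npy",d)
C=cloud("top",d)
m=(d>0)&(C[...,2]>.185)&(C[...,2]<.21)&(C[...,1]<.12)&(C[...,1]>-.12)&(C[...,0]>.5)&(C[...,0]<.75)
P=C[m];print(len(P));
if len(P)>5: print(P.min(0),P.max(0))
E
```

```text
time_s: 7.82
tcp_pos: [0.6359, -0.0759, 0.2433]
ee_rot: [[-0.28, -0.96, -0.004], [-0.96, 0.28, -0.0], [0.001, 0.004, -1.0]]
wrist_force: [-0.7, 0.4, -0.6]
gripper_width: 0.574
[ 0.6359 -0.0759  0.2433]
1116
[ 0.5805 -0.0936  0.185 ] [0.6519 0.1199 0.2026]
```

View pics/top1.png

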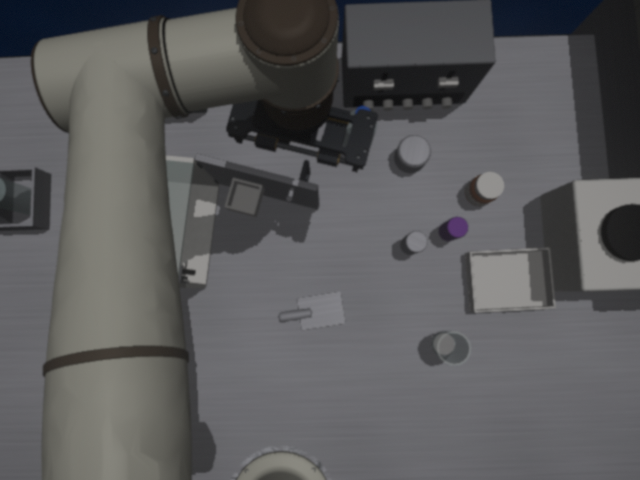

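The door is swung wide with its pocket empty, at (242,195). The slim pot is undisturbed at (416,242). Now to the pot.

```bash
python3 - <<'E'
from h import *
np.set_printoptions(precision=4,suppress=True)
d=np.load("pics/top1.npy");C=cloud("top",d)
m=(d>0)&(C[...,2]>.068)&(C[...,2]<.08)&(np.hypot(C[...,0]-.5,C[...,1]+.275)<.035)
vu=np.argwhere(m);c,rad=cv2.minEnclosingCircle(vu[:,::-1].astype(np.float32));print(c,rad,atz("top",[c],.075))
# door plane top edge fit
m=(d>0)&(C[...,2]>.190)&(C[...,2]<.205)&(C[...,1]<.09)&(C[...,1]>-.12)&(C[...,0]>.5)&(C[...,0]<.68)
P=C[m];rc=cv2.minAreaRect(P[:,:2].astype(np.float32));print(rc)
print(shift([.5005,-.277,.15],down(np.deg2rad(-150))))
E
```

```text
(416.38525390625, 241.40164184570312) 10.92825698852539 [[ 0.5009 -0.2769  0.075 ]]
((0.6126101613044739, -0.0013464689254760742), (0.1899917721748352, 0.012800876051187515), 73.37413787841797)
(array([0.2309, 0.0736, 0.0939]), array([ 0.0343, -0.0308,  8.7527]))
```

```bash
python3 -m jog '[[[0.035,0.011,0],[0,0,1]],[[0.07,0.022,0.01],[0,0,2.2]],[[0.105,0.033,0.03],[0,0,3.5]],[[0.14,0.044,0.05],[0,0,4.7]],[[0.175,0.055,0.07],[0,0,5.9]],[[0.21,0.066,0.09],[0,0,7.1]],[[0.231,0.074,0.094],[0,0,8.2]],[[0.231,0.074,0.094],[0,0,8.8]],[[0.231,0.074,0.094],[0,0,8.8]],[[0.231,0.074,0.094],[0,0,8.8]]]' 0.07; python3 - <<'E'
from h import *
np.set_printoptions(precision=4,suppress=True)
s=r.sense()
p,d=r.capture("wrist");cv2.imwrite("pics/w2.png",p);np.save("pics/w2.npy",d)
C=cloud("wrist",d,s)
m=(d>0)&(C[...,2]>.066)&(C[...,2]<.085)&(np.hypot(C[...,0]-.5,C[...,1]+.277)<.04)
P=C[m];print(m.sum(),P.min(0),P.max(0),P.mean(0))
if m.sum()>10: print(cv2.minEnclosingCircle(P[:,:2].astype(np.float32)))
print(proj("wrist",[[.5005,-.277,.075]],s))
print(shift([.5007,-.277,.042],down(np.deg2rad(-150))))
E
```

```text
time_s: 8.7
tcp_pos: [0.5012, -0.2769, 0.1505]
ee_rot: [[-0.867, -0.498, -0.001], [-0.498, 0.867, 0.0], [0.001, 0.001, -1.0]]
wrist_force: [-0.4, 0.6, 0.0]
gripper_width: 0.801
2152 [ 0.4819 -0.2993  0.066 ] [ 0.5232 -0.2581  0.077 ] [ 0.5033 -0.2798  0.0744]
((0.5024688839912415, -0.278544545173645), 0.021067412570118904)
[[316.6201 237.1067]]
(array([0.001 , 0.0001, 0.1089]), array([ 0.0038, -0.0052, -0.0236]))
```

View pics/w2.png

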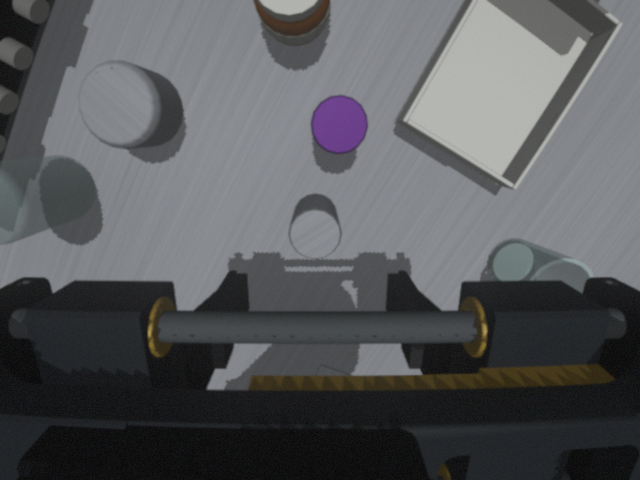

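The steel pot is at (315,233), centred between the fingers. The purple one is at (340,125), well clear. I'll descend and grip.

```bash
python3 -m jog '[[[0,-0.0015,0.03],[0,0,0]],[[0,-0.0015,0.06],[0,0,0]],[[0,-0.0015,0.09],[0,0,0]],[[0,-0.0015,0.108],[0,0,0]],[[0,-0.0015,0.108],[0,0,0]],[[0,-0.0015,0.108],[0,0,0]],[[0,-0.0015,0.108],[0,0,0]],[[0,-0.0015,0.108],[0,0,0]],[[0,-0.0015,0.108],[0,0,0]],[[0,-0.0015,0.108],[0,0,0]]]' && python3 -m jog '[[[0,0,0],[0,0,0]],[[0,0,0],[0,0,0]],[[0,0,0],[0,0,0]],[[0,0,0],[0,0,0]],[[0,0,0],[0,0,0]],[[0,0,0],[0,0,0]],[[0,0,0],[0,0,0]],[[0,0,0],[0,0,0]],[[0,0,0],[0,0,0]],[[0,0,0],[0,0,0]]]' 0.03
```

```text
time_s: 9.58
tcp_pos: [0.5031, -0.2782, 0.0446]
ee_rot: [[-0.868, -0.497, 0.002], [-0.497, 0.868, -0.001], [-0.002, -0.002, -1.0]]
wrist_force: [0.1, 0.6, 0.3]
gripper_width: 0.802
time_s: 10.42
tcp_pos: [0.5027, -0.278, 0.0433]
ee_rot: [[-0.868, -0.497, 0.001], [-0.497, 0.868, -0.0], [-0.001, -0.0, -1.0]]
wrist_force: [0.9, 0.8, 0.0]
gripper_width: 0.463
```

```bash
python3 -m jog '[[[0,0,-0.02],[0,0,0]],[[0,0,-0.05],[0,0,0]],[[0,0,-0.085],[0,0,0]],[[0,0,-0.12],[0,0,0]],[[0,0,-0.155],[0,0,0]],[[0,0,-0.19],[0,0,0]],[[0,0,-0.217],[0,0,0]],[[0,0,-0.217],[0,0,0]],[[0,0,-0.217],[0,0,0]],[[0,0,-0.217],[0,0,0]]]'; python3 - <<'E'
from h import *
np.set_printoptions(precision=4,suppress=True)
p=cv2.imread("pics/top1.png");d=np.load("pics/top1.npy");C=cloud("top",d)
for x in r.cut_out("pocket","top")[:2]: print(x['confidence'],x['uv'],x['region'].sum())
m=(d>0)&(C[...,2]>.124)&(C[...,2]<.140)&(np.hypot(C[...,0]-.587,C[...,1]-.045)<.05)
P=C[m];print(m.sum(),P.mean(0));
rc=cv2.minAreaRect(P[:,:2].astype(np.float32));print("rim",rc)
for q in(1.40,1.414,1.435):print(q,fr(q,(.03,.085)))
cv2.imwrite("pics/c3.png",cv2.resize(p[150:230,170:330],None,fx=5,fy=5,interpolation=cv2.INTER_CUBIC))
print(r.sense()['gripper_width'],r.sense()['wrist_force'])
E
```

```text
time_s: 11.25
tcp_pos: [0.5004, -0.277, 0.2572]
ee_rot: [[-0.868, -0.496, -0.006], [-0.496, 0.868, 0.003], [0.003, 0.006, -1.0]]
wrist_force: [0.1, -0.1, -5.2]
gripper_width: 0.463
0.66 [252.8, 183.5] 3931
401 [0.5935 0.0419 0.1315]
rim ((0.5900896191596985, 0.0446322001516819), (0.07639016956090927, 0.059065669775009155), 73.00257110595703)
1.4 [0.5873 0.0449]
1.414 [0.5883 0.0441]
1.435 [0.5899 0.043 ]
0.46179172553505043 [-0.0295  0.3777 -5.8219]
```

View pics/c3.png

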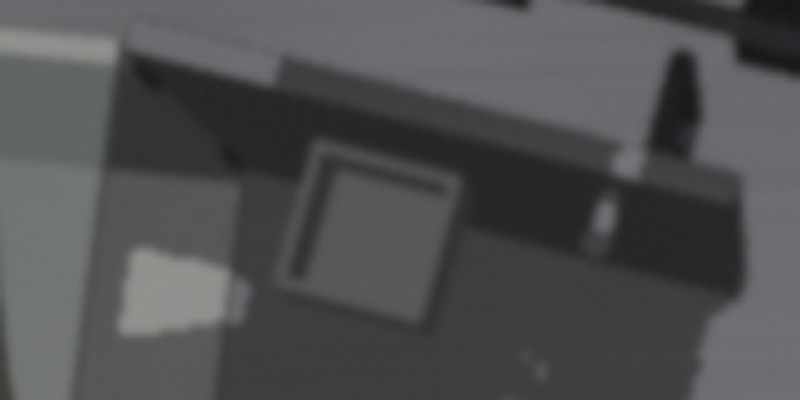

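The pocket's outer rim corners in the crop are (318,140), (465,175), (425,328) and (275,288), so its centre is about top pixel (244.2,196.6).

```bash
python3 - <<'E'
from h import *
np.set_printoptions(precision=4,suppress=True)
k=np.array([(318,140),(465,175),(425,328),(275,288)],float)/5+[170,150]-.4
X=atz("top",k,.133);print(X,X.mean(0),np.linalg.norm(np.diff(X,axis=0),axis=1))
print(proj("top",[[.5885,.044,.133]]))
ang=np.deg2rad(-106.6)
print(shift([.5885,.0435,.257],down(ang)))
E
```

```text
[[0.6228 0.0612 0.133 ]
 [0.6079 0.0075 0.133 ]
 [0.5521 0.023  0.133 ]
 [0.5686 0.0774 0.133 ]] [0.5878 0.0423 0.133 ] [0.0556 0.0579 0.0568]
[[242.7881 195.7706]]
(array([-0.2355,  0.2347,  0.0002]), array([ 0.0802, -0.0187, -8.7297]))
```

```bash
python3 -m jog '[[[-0.025,0.025,-0.005],[0,0,-0.9]],[[-0.052,0.052,-0.005],[0,0,-1.9]],[[-0.079,0.079,-0.005],[0,0,-3]],[[-0.106,0.106,-0.005],[0,0,-4.1]],[[-0.133,0.133,-0.005],[0,0,-5.2]],[[-0.16,0.16,-0.005],[0,0,-6.3]],[[-0.187,0.187,-0.005],[0,0,-7.4]],[[-0.212,0.212,-0.005],[0,0,-8.4]],[[-0.23,0.23,-0.005],[0,0,-8.7]],[[-0.2355,0.2345,-0.005],[0,0,-8.7]]]'; python3 -m jog '[[[0,0,0],[0,0,0]],[[0,0,0],[0,0,0]],[[0,0,0],[0,0,0]],[[0,0,0],[0,0,0]],[[0,0,0],[0,0,0]],[[0,0,0],[0,0,0]],[[0,0,0],[0,0,0]],[[0,0,0],[0,0,0]],[[0,0,0],[0,0,0]],[[0,0,0],[0,0,0]]]'; python3 - <<'E'
from h import *
np.set_printoptions(precision=4,suppress=True)
s=r.sense()
print(shift([.588,.0433,.16],down(np.deg2rad(-106.6))))
p,d=r.capture("top");cv2.imwrite("pics/top2.png",p)
p,d=r.capture("scene");cv2.imwrite("pics/sc2.png",p)
p,d=r.capture("wrist");cv2.imwrite("pics/w3.png",p);np.save("pics/w3.npy",d)
E
```

```text
time_s: 12.13
tcp_pos: [0.5899, 0.0463, 0.2617]
ee_rot: [[-0.283, -0.959, -0.005], [-0.959, 0.283, -0.0], [0.002, 0.005, -1.0]]
wrist_force: [0.2, -0.9, -4.5]
gripper_width: 0.46
time_s: 12.97
tcp_pos: [0.5902, 0.0424, 0.2653]
ee_rot: [[-0.288, -0.958, 0.0], [-0.958, 0.288, 0.0], [-0.0, -0.0, -1.0]]
wrist_force: [0.5, 0.4, -4.7]
gripper_width: 0.458
(array([-0.0002,  0.0024,  0.1053]), array([-0.0014,  0.0012, -0.0248]))
```

View pics/w3.png

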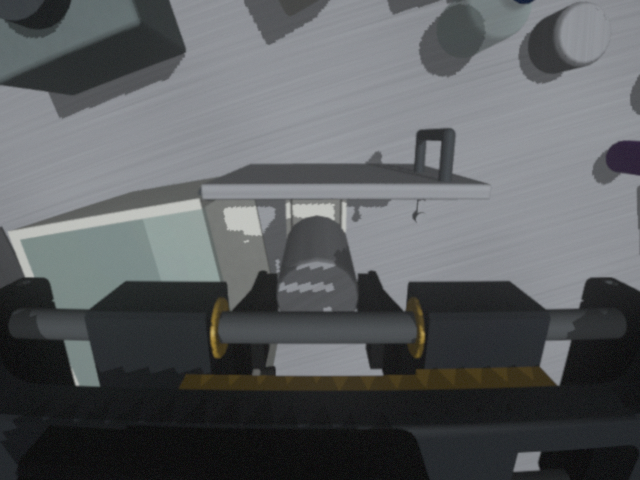

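View pics/sc2.png

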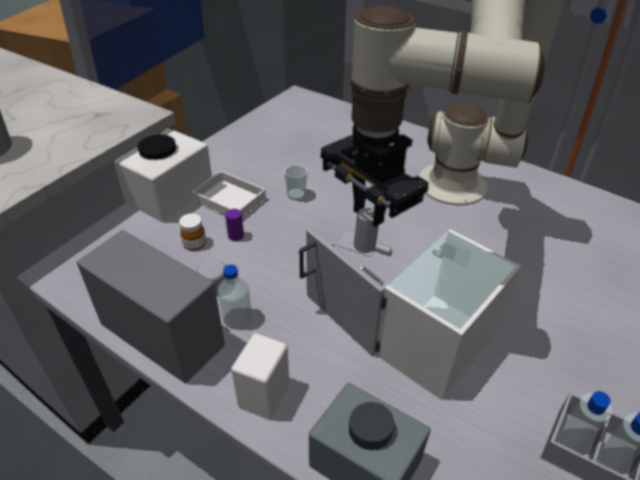

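The pot is held at col 318. The pocket walls show behind it at cols 288 and 347, so it is centred along the door. I'll check the stand-off from the door's inner face with the wrist depth.

```bash
python3 - <<'E'
from h import *
np.set_printoptions(precision=4,suppress=True)
s=r.sense();d=np.load("pics/w3.npy");C=cloud("wrist",d,s)
T=(C-s['tcp_pos'])@s['ee_rot']   # tool coords
m=(d>0)&(abs(C[...,2]-.197)<.004);m[:150]=0;m[230:]=0;m[:,:210]=0;m[:,485:]=0
P=T[m];print(m.sum())
for x0 in np.arange(-.06,.13,.03):
    q=P[abs(P[:,0]-x0)<.01]
    if len(q):print(round(x0,2),len(q),np.percentile(q[:,1],[2,50,98]),q[:,2].mean())
for v in (205,212):
    print([ (u,T[v,u]) for u in (286,288,290,292,340,344,346)])
# pot top in view
m=(d>0)&(abs(T[...,2])<.05)&(np.hypot(T[...,0],T[...,1])<.03);Q=T[m];print(m.sum(),np.percentile(Q,[2,98],axis=0))
E
```

```text
4405
-0.06 457 [-0.042  -0.0363 -0.0299] 0.06885883598555081
-0.03 439 [-0.0419 -0.0368 -0.0309] 0.0687142270869385
0.0 442 [-0.0419 -0.0368 -0.0309] 0.06862575931728755
0.03 435 [-0.042  -0.0368 -0.0309] 0.06865222247534142
0.06 432 [-0.0421 -0.037  -0.031 ] 0.06872163964086031
0.09 421 [-0.0423 -0.0366 -0.0312] 0.06866199060709265
0.12 326 [-0.042  -0.0366 -0.0307] 0.06853741248474321
[(286, array([-0.0274, -0.0135,  0.1319])), (288, array([-0.0257, -0.0132,  0.1336])), (290, array([-0.0237, -0.0135,  0.1319])), (292, array([-0.0236, -0.0088,  0.156 ])), (340, array([ 0.0245, -0.0076,  0.1623])), (344, array([ 0.0262, -0.0135,  0.1319])), (346, array([ 0.0281, -0.0133,  0.1331]))]
[(286, array([-0.0395,  0.0218,  0.2659])), (288, array([-0.0258, -0.0066,  0.1333])), (290, array([-0.024 , -0.0066,  0.1333])), (292, array([-0.0234, -0.0027,  0.1513])), (340, array([ 0.0244, -0.0011,  0.1589])), (344, array([ 0.0263, -0.0071,  0.1312])), (346, array([ 0.0283, -0.0068,  0.1326]))]
7599 [[-0.0245 -0.0233 -0.0476]
 [ 0.0253  0.0074  0.0328]]
```

```bash
python3 - <<'E'
from h import *
np.set_printoptions(precision=4,suppress=True)
s=r.sense();d=np.load("pics/w3.npy");C=cloud("wrist",d,s)
T=(C-s['tcp_pos'])@s['ee_rot']
for z0 in(-.02,-.01,0.005,.015,.025,.035):
    m=(d>0)&(abs(T[...,2]-z0)<.005)&(abs(T[...,0])<.025)&(abs(T[...,1])<.04)
    Q=T[m]
    if len(Q)<20: print(z0,len(Q));continue
    A=np.c_[2*Q[:,:2],np.ones(len(Q))];b=(Q[:,:2]**2).sum(1);x=np.linalg.lstsq(A,b,rcond=None)[0]
    # fixed-radius fit
    from scipy.optimize import least_squares
    f=least_squares(lambda c:np.hypot(Q[:,0]-c[0],Q[:,1]-c[1])-.021,[0,0],loss='soft_l1',f_scale=.001)
    print(z0,len(Q),x[:2],np.sqrt(x[2]+x[0]**2+x[1]**2),f.x,Q[:,1].min())
E
```

```text
-0.02 525 [0.0012 0.0006] 0.02133127488635314 [0.0013 0.0003] -0.021798776337404777
-0.01 446 [ 0.0013 -0.0009] 0.02054286347518143 [ 0.0013 -0.0004] -0.022100849894177144
0.005 356 [ 0.0013 -0.0018] 0.02057809318421684 [ 0.0013 -0.0014] -0.02319927606628293
0.015 307 [ 0.0013 -0.0025] 0.020608183711236485 [ 0.0013 -0.002 ] -0.02380175798729716
0.025 279 [ 0.0012 -0.0031] 0.020610804468898628 [ 0.0013 -0.0027] -0.024358373583700334
0.035 213 [ 0.0012 -0.0038] 0.020620897808824173 [ 0.0012 -0.0033] -0.025105870943902386
```

```bash
python3 - <<'E'
from h import *
np.set_printoptions(precision=4,suppress=True)
s=r.sense();d=np.load("pics/w3.npy");C=cloud("wrist",d,s)
m=(d>0)&(abs(C[...,2])<.02);m[150:]=0
P=C[m];x=np.linalg.lstsq(np.c_[P[:,:2],np.ones(len(P))],P[:,2],rcond=None)[0];print(m.sum(),x)
# pot bottom height & bottom rim
T=(C-s['tcp_pos'])@s['ee_rot']
for v in range(205,250,3):print(v,T[v,318],C[v,318])
E
```

```text
73033 [ 0.0048 -0.0022 -0.0033]
205 [ 0.0023 -0.0075  0.1627] [0.5968 0.0382 0.1026]
208 [ 0.0023 -0.0047  0.1615] [0.5941 0.039  0.1037]
211 [ 0.0023 -0.0012  0.1633] [0.5907 0.04   0.102 ]
214 [0.0023 0.0016 0.1621] [0.588  0.0408 0.1032]
217 [ 0.0018 -0.0247  0.0336] [0.6134 0.0337 0.2316]
220 [ 0.0018 -0.0239  0.0286] [0.6126 0.0339 0.2367]
223 [ 0.0018 -0.0237  0.0217] [0.6124 0.034  0.2436]
226 [ 0.0017 -0.0234  0.0154] [0.6121 0.0341 0.2498]
229 [ 0.0017 -0.0227  0.0108] [0.6115 0.0343 0.2544]
232 [ 0.0017 -0.0227  0.0045] [0.6115 0.0344 0.2608]
235 [ 0.0017 -0.0222 -0.0001] [0.611  0.0345 0.2654]
238 [ 0.0017 -0.0221 -0.0057] [0.6109 0.0346 0.271 ]
241 [ 0.0017 -0.0218 -0.0102] [0.6106 0.0347 0.2754]
244 [ 0.0016 -0.0213 -0.0139] [0.6101 0.0348 0.2791]
247 [ 0.0016 -0.021  -0.0182] [0.6099 0.0349 0.2835]
```

The pot hangs about 3.7° off vertical in the grip, with its bottom toward the door. I'll straighten it with a tool turn, lower it to just above the rim and look.

```bash
python3 -m jog '[[[-0.0007,0.0007,0.01],[-0.3,0,0]],[[-0.0007,0.0007,0.03],[-0.75,0,0]],[[-0.0007,0.0007,0.05],[-0.75,0,0]],[[-0.0007,0.0007,0.07],[-0.75,0,0]],[[-0.0007,0.0007,0.08],[-0.75,0,0]],[[-0.0007,0.0007,0.08],[-0.75,0,0]],[[-0.0007,0.0007,0.08],[-0.75,0,0]],[[-0.0007,0.0007,0.08],[-0.75,0,0]],[[-0.0007,0.0007,0.08],[-0.75,0,0]],[[-0.0007,0.0007,0.08],[-0.75,0,0]]]'; cat > pk.py <<'E'
from h import *
from scipy.optimize import least_squares
import sys
np.set_printoptions(precision=4,suppress=True)
s=r.sense();p,d=r.capture("wrist");cv2.imwrite(f"pics/{sys.argv[1]}.png",p);C=cloud("wrist",d,s)
B=down(np.arctan2(s['ee_rot'][1,0],s['ee_rot'][0,0]))
T=(C-s['tcp_pos'])@B
for z0 in(-.02,-.01,0.005,.015,.025,.035):
    m=(d>0)&(abs(T[...,2]-z0)<.005)&(abs(T[...,0])<.025)&(abs(T[...,1])<.028)
    Q=T[m]
    if len(Q)<20: print(z0,len(Q));continue
    f=least_squares(lambda c:np.hypot(Q[:,0]-c[0],Q[:,1]-c[1])-.021,[0,0],loss='soft_l1',f_scale=.001)
    print(z0,len(Q),f.x)
m=(d>0)&(abs(C[...,2]-.197)<.004)&(abs(T[...,0])<.05)&(abs(T[...,1])<.07);print("door",np.percentile(T[m][:,1],[2,50,98]))
m=(d>0)&(abs(C[...,2]-.132)<.004)&(abs(T[...,0])<.05)&(abs(T[...,1])<.04);Q=T[m];print("rim",len(Q),Q.min(0),Q.max(0))
L=Q[Q[:,0]<0][:,0];Rr=Q[Q[:,0]>0][:,0];print("walls",np.percentile(L,[2,50,98]),np.percentile(Rr,[2,50,98]))
print(s['tcp_pos'],s['wrist_force'],s['moment'])
E
python3 pk.py w4
```

```text
time_s: 13.95
tcp_pos: [0.5904, 0.0435, 0.1867]
ee_rot: [[-0.287, -0.956, -0.06], [-0.958, 0.287, 0.019], [-0.001, 0.063, -0.998]]
wrist_force: [-0.4, -0.9, -4.4]
gripper_width: 0.461
-0.02 561 [ 0.0014 -0.001 ]
-0.01 452 [ 0.0014 -0.0011]
0.005 376 [ 0.0013 -0.0013]
0.015 280 [ 0.0013 -0.0013]
0.025 114 [ 0.0012 -0.0013]
0.035 46 [ 0.0011 -0.0013]
door [-0.0421 -0.0366 -0.0174]
rim 413 [-0.0267 -0.0102  0.052 ] [0.0294 0.0245 0.0586]
walls [-0.0266 -0.0247 -0.0226] [0.0254 0.0275 0.0293]
[0.5904 0.0435 0.1867] [-0.4182 -0.867  -4.3928] [-0.198  -0.0653  0.0245]
```

View pics/w4.png

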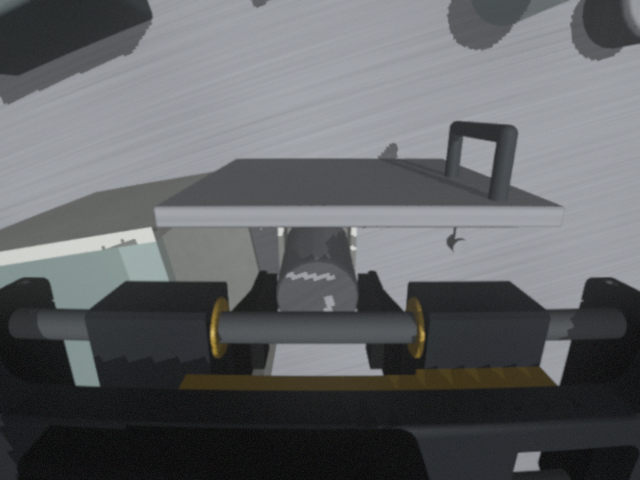

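```bash
python3 -m jog '[[[0,0.0003,0.004],[0,0,0]],[[0,-0.0001,0.009],[0,0,0]],[[0,-0.0004,0.014],[0,0,0]],[[0,-0.0007,0.019],[0,0,0]],[[0,-0.0010,0.024],[0,0,0]],[[0,-0.0013,0.028],[0,0,0]],[[0,-0.0015,0.032],[0,0,0]],[[0,-0.0017,0.035],[0,0,0]],[[0,-0.0017,0.035],[0,0,0]],[[0,-0.0017,0.035],[0,0,0]]]'; python3 pk.py w5
```

```text
time_s: 14.83
tcp_pos: [0.5892, 0.0435, 0.1501]
ee_rot: [[-0.288, -0.956, -0.063], [-0.958, 0.287, 0.019], [0.0, 0.066, -0.998]]
wrist_force: [-0.7, -0.1, -4.7]
gripper_width: 0.459
-0.02 398 [ 0.0013 -0.001 ]
-0.01 120 [ 0.0013 -0.001 ]
0.005 13
0.015 94 [-0.003   0.0021]
0.025 53 [-0.002   0.0036]
0.035 35 [-0.0008  0.0046]
door [-0.0433 -0.0379 -0.0122]
rim 304 [-0.0272 -0.0059  0.0155] [0.0289 0.0132 0.0219]
walls [-0.0271 -0.0248 -0.0231] [0.0248 0.0262 0.0282]
[0.5892 0.0435 0.1501] [-0.6891 -0.0679 -4.6776] [-0.185  -0.0921 -0.0196]
```

View pics/w5.png

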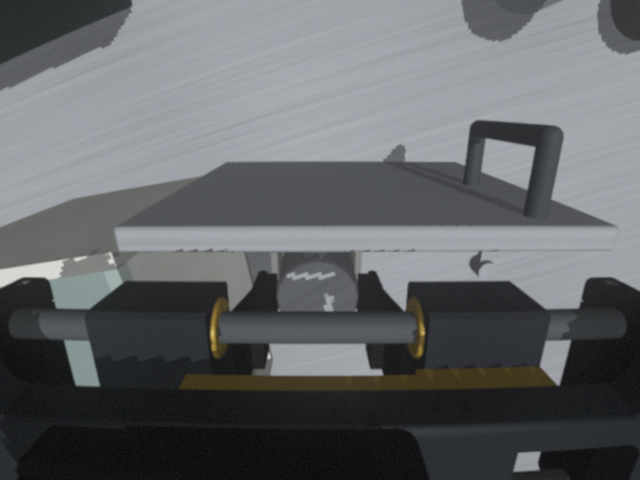

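It went in without touching. I'll set it down the last few mm.

```bash
python3 -m jog '[[[0,0,0.001],[0,0,0]],[[0,0,0.002],[0,0,0]],[[0,-0.0002,0.003],[0,0,0]],[[0,-0.0002,0.0035],[0,0,0]],[[0,-0.0002,0.004],[0,0,0]],[[0,-0.0002,0.004],[0,0,0]],[[0,-0.0002,0.004],[0,0,0]],[[0,-0.0002,0.004],[0,0,0]],[[0,-0.0002,0.004],[0,0,0]],[[0,-0.0002,0.004],[0,0,0]]]'
```

```text
time_s: 15.72
tcp_pos: [0.5893, 0.0435, 0.1464]
ee_rot: [[-0.288, -0.956, -0.062], [-0.958, 0.287, 0.019], [-0.0, 0.065, -0.998]]
wrist_force: [-0.5, -1.0, -3.0]
gripper_width: 0.46
```

Contact is starting: the carried weight has dropped from 4.7 to 3.0 N. I'll release and lift.

```bash
python3 -m jog '[[[0,0,0.001],[0,0,0]],[[0,0,0.001],[0,0,0]],[[0,0,0.001],[0,0,0]],[[0,0,0.001],[0,0,0]],[[0,0,0.001],[0,0,0]],[[0,0,0.001],[0,0,0]],[[0,0,0.001],[0,0,0]],[[0,0,0.001],[0,0,0]],[[0,0,0.001],[0,0,0]],[[0,0,0.001],[0,0,0]]]' 0.064;  python3 -m jog '[[[0,0.001,-0.02],[0,0,0]],[[0,0.002,-0.04],[0,0,0]],[[0,0.004,-0.07],[0.2,0,0]],[[0,0.006,-0.1],[0.7,0,0]],[[0,0.007,-0.11],[0.7,0,0]],[[0,0.007,-0.11],[0.7,0,0]],[[0,0.007,-0.11],[0.7,0,0]],[[0,0.007,-0.11],[0.7,0,0]],[[0,0.007,-0.11],[0.7,0,0]],[[0,0.007,-0.11],[0.7,0,0]]]'; python3 pk.py w6
```

```text
time_s: 16.55
tcp_pos: [0.5891, 0.0435, 0.1452]
ee_rot: [[-0.288, -0.956, -0.063], [-0.958, 0.287, 0.019], [0.0, 0.065, -0.998]]
wrist_force: [0.2, 0.0, -0.4]
gripper_width: 0.74
time_s: 17.38
tcp_pos: [0.5888, 0.0433, 0.2536]
ee_rot: [[-0.288, -0.958, -0.008], [-0.958, 0.288, 0.0], [0.002, 0.007, -1.0]]
wrist_force: [0.1, 0.6, 0.4]
gripper_width: 0.739
-0.02 0
-0.01 0
0.005 0
0.015 0
0.025 0
0.035 0
door [-0.0436 -0.0383 -0.0317]
rim 542 [-0.0273 -0.0202  0.1179] [0.0289 0.0259 0.1254]
walls [-0.0271 -0.0248 -0.0141] [0.015  0.0263 0.0287]
[0.5888 0.0433 0.2536] [0.1145 0.6334 0.3816] [-0.0214  0.1358 -0.0106]
```

View pics/w6.png

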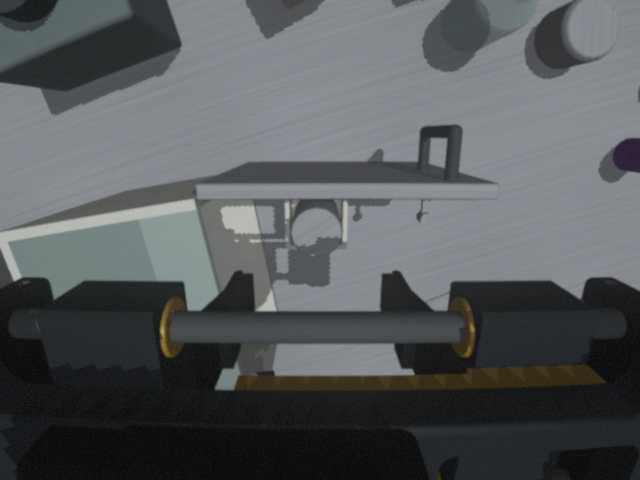

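The pot stands in the pocket at (317,228), let go. I'll measure it, then go to the handle.

```bash
python3 - <<'E'
from h import *
np.set_printoptions(precision=4,suppress=True)
s=r.sense();p,d=r.capture("wrist");C=cloud("wrist",d,s)
m=(d>0)&(np.hypot(C[...,0]-.589,C[...,1]-.0435)<.03)&(C[...,2]>.165)&(C[...,2]<.19);P=C[m]
print(P.mean(0),np.percentile(P[:,2],[5,95]),cv2.minEnclosingCircle(P[:,:2].astype(np.float32)))
x=np.linalg.lstsq(np.c_[P[:,:2],np.ones(len(P))],P[:,2],rcond=None)[0];print(x)
# handle top
m=(d>0)&(C[...,2]>.176)&(C[...,2]<.190)&(C[...,0]>.60)&(C[...,1]<-.03)&(C[...,1]>-.11);P=C[m];print(m.sum(),P.min(0),P.max(0))
if len(P): print(cv2.minAreaRect(P[:,:2].astype(np.float32)))
m=(d>0)&(abs(C[...,2]-.197)<.004)&(C[...,1]<.09)&(C[...,1]>-.12)&(C[...,0]>.5)&(C[...,0]<.68);print(cv2.minAreaRect(C[m][:,:2].astype(np.float32)))
for q in(1.40,1.414,1.43):print(q,fr(q,(-.047,.185)))
print(shift([.6345,-.0737,.2536],down(np.deg2rad(-106.6))))
E
```

```text
[0.5924 0.0412 0.1772] [0.1742 0.1787] ((0.5906022787094116, 0.04169000685214996), 0.02103796787559986)
[-0.0589  0.0165  0.2114]
928 [ 0.6004 -0.079   0.176 ] [ 0.6405 -0.0302  0.1899]
((0.6250753998756409, -0.055346958339214325), (0.04166058078408241, 0.039996739476919174), 74.25115966796875)
((0.6151100993156433, -0.0005484446883201599), (0.19236354529857635, 0.012631194666028023), 73.49845123291016)
1.4 [ 0.6308 -0.0736]
1.414 [ 0.6335 -0.0737]
1.43 [ 0.6366 -0.0738]
(array([ 0.099 , -0.0772,  0.0003]), array([ 0.0707, -0.0133, -0.0258]))
```

```bash
python3 -m jog '[[[0.028,-0.022,0],[0,0,0]],[[0.056,-0.044,0],[0,0,0]],[[0.084,-0.066,0],[0,0,0]],[[0.099,-0.077,0],[0,0,0]],[[0.099,-0.077,0],[0,0,0]],[[0.099,-0.077,0.03],[0,0,0]],[[0.099,-0.077,0.06],[0,0,0]],[[0.099,-0.077,0.06],[0,0,0]],[[0.099,-0.077,0.06],[0,0,0]],[[0.099,-0.077,0.06],[0,0,0]]]' 0.05; python3 - <<'E'
from h import *
np.set_printoptions(precision=4,suppress=True)
s=r.sense();p,d=r.capture("wrist");cv2.imwrite("pics/w7.png",p);C=cloud("wrist",d,s)
T=(C-s['tcp_pos'])@s['ee_rot']
m=(d>0)&(C[...,2]>.100)&(C[...,2]<.189)&(abs(T[...,0])<.02)&(T[...,1]>-.03)&(T[...,1]<.032);P=T[m];print(len(P),np.percentile(P,[2,50,98],axis=0))
m&=(C[...,2]<.175);P=T[m];print(len(P),np.percentile(P,[2,50,98],axis=0))
E
```

```text
time_s: 18.32
tcp_pos: [0.6353, -0.0731, 0.1968]
ee_rot: [[-0.287, -0.958, -0.002], [-0.958, 0.287, 0.0], [0.0, 0.002, -1.0]]
wrist_force: [1.7, 0.7, 1.1]
gripper_width: 0.577
1291 [[-0.0026 -0.0059  0.0093]
 [ 0.0024  0.0036  0.0119]
 [ 0.0068  0.0298  0.0804]]
348 [[-0.0023 -0.006   0.0231]
 [ 0.0024 -0.0052  0.049 ]
 [ 0.007  -0.002   0.0856]]
```

View pics/w7.png

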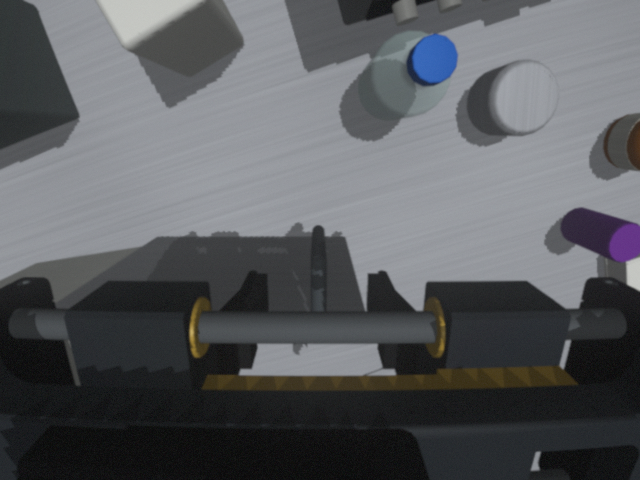

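The handle is centred between the fingers at col 318. I'll lower and grip it.

```bash
python3 -m jog '[[[0.0015,-0.001,0.025],[0,0,0]],[[0.0015,-0.001,0.05],[0,0,0]],[[0.0015,-0.001,0.052],[0,0,0]],[[0.0015,-0.001,0.052],[0,0,0]],[[0.0015,-0.001,0.052],[0,0,0]],[[0.0015,-0.001,0.052],[0,0,0]],[[0.0015,-0.001,0.052],[0,0,0]],[[0.0015,-0.001,0.052],[0,0,0]],[[0.0015,-0.001,0.052],[0,0,0]],[[0.0015,-0.001,0.052],[0,0,0]]]' && python3 -m jog '[[[0,0,0],[0,0,0]],[[0,0,0],[0,0,0]],[[0,0,0],[0,0,0]],[[0,0,0],[0,0,0]],[[0,0,0],[0,0,0]],[[0,0,0],[0,0,0]],[[0,0,0],[0,0,0]],[[0,0,0],[0,0,0]],[[0,0,0],[0,0,0]],[[0,0,0],[0,0,0]]]' 0; python3 - <<'E'
from h import *
np.set_printoptions(precision=4,suppress=True)
for dq in [-4,-8,-12,-16,-20,-24,-28,-32,-36,-40]:
    l=np.array([-.047,.185]);a=np.deg2rad(dq);R=np.array([[np.cos(a),-np.sin(a)],[np.sin(a),np.cos(a)]])
    w=R@l-l; # door frame; tool x=door y ; tool y = door x (down)
    print(dq,w[1],w[0],-dq/5)
E
```

```text
time_s: 19.2
tcp_pos: [0.6348, -0.075, 0.1436]
ee_rot: [[-0.288, -0.958, -0.003], [-0.958, 0.288, 0.001], [-0.0, 0.004, -1.0]]
wrist_force: [-0.3, -0.2, -0.5]
gripper_width: 0.572
time_s: 20.03
tcp_pos: [0.635, -0.074, 0.143]
ee_rot: [[-0.287, -0.958, -0.003], [-0.958, 0.287, 0.003], [-0.002, 0.004, -1.0]]
wrist_force: [-0.4, 4.9, -0.3]
gripper_width: 0.104
-4 0.002827903564041362 0.013019437280451442 0.8
-8 0.004740728462313604 0.026204424446758297 1.6
-12 0.00572915560418874 0.039490725566796614 2.4
-16 0.005788369471987964 0.05281361111704386 3.2
-20 0.004918081581699485 0.06610817333831101 4.0
-24 0.0031225318884437747 0.0793096424598208 4.8
-28 0.00041046812983835945 0.09235370225102021 5.6
-32 -0.0032048967921005644 0.1051768033637909 6.4
-36 -0.007705949182888472 0.117716472938485 7.2
-40 -0.013070760367721729 0.1299116189654178 8.0
```

```bash
python3 -m jog '[[[0.0007,0.0032,0],[0,0,0.2]],[[0.0015,0.0065,0],[0,0,0.4]],[[0.0028,0.013,0],[0,0,0.8]],[[0.0039,0.0196,0],[0,0,1.2]],[[0.0047,0.0262,0],[0,0,1.6]],[[0.0053,0.0328,0],[0,0,2]],[[0.0057,0.0395,0],[0,0,2.4]],[[0.0058,0.0461,0],[0,0,2.8]],[[0.0058,0.0528,0],[0,0,3.2]],[[0.0054,0.0595,0],[0,0,3.6]]]'; python3 - <<'E'
from h import *
np.set_printoptions(precision=4,suppress=True)
s=r.sense();print(s['tcp_pos'],s['wrist_force'],s['moment'],s['gripper_width'])
v=s['tcp_pos'][:2]-H;print(np.hypot(*v),np.arctan2(v[1],v[0])-YAW0-np.arctan2(.185,-.047)+2*np.pi)
E
```

```text
time_s: 20.87
tcp_pos: [0.5768, -0.0621, 0.143]
ee_rot: [[-0.571, -0.821, -0.002], [-0.821, 0.571, 0.003], [-0.001, 0.003, -1.0]]
wrist_force: [2.4, 5.3, -2.2]
gripper_width: 0.107
[ 0.5768 -0.0621  0.143 ] [ 2.4238  5.2702 -2.2025] [ 1.4532 -0.6986  0.0499] 0.10703866812854436
0.19041390099420397 1.1093454254187431
```

```bash
python3 -m jog '[[[0.0028,0.013,0],[0,0,0.8]],[[0.0047,0.0262,0],[0,0,1.6]],[[0.0057,0.0395,0],[0,0,2.4]],[[0.0058,0.0528,0],[0,0,3.2]],[[0.0049,0.0661,0],[0,0,4]],[[0.0031,0.0793,0],[0,0,4.8]],[[0.0004,0.0923,0],[0,0,5.6]],[[-0.0032,0.1052,0],[0,0,6.4]],[[-0.0054,0.1115,0],[0,0,6.8]],[[-0.0077,0.1177,0],[0,0,7.2]]]'; python3 - <<'E'
from h import *
np.set_printoptions(precision=4,suppress=True)
s=r.sense();print(s['tcp_pos'],s['wrist_force'],s['moment'],s['gripper_width'])
v=s['tcp_pos'][:2]-H;print(np.hypot(*v),np.arctan2(v[1],v[0])-YAW0-np.arctan2(.185,-.047)+2*np.pi)
for dq in [-1,-2,-3,-5,-6,-7,-8,-9,-10,-12,-14]:
    l=np.array([-.047,.185]);a=np.deg2rad(dq);R=np.array([[np.cos(a),-np.sin(a)],[np.sin(a),np.cos(a)]])
    w=R@l-l;print(dq,w[1],w[0],-dq/5)
E
```

```text
time_s: 21.7
tcp_pos: [0.4846, 0.0112, 0.1431]
ee_rot: [[-0.944, -0.329, -0.001], [-0.329, 0.944, 0.002], [0.001, 0.003, -1.0]]
wrist_force: [5.5, 2.4, -8.1]
gripper_width: 0.109
[0.4846 0.0112 0.1431] [ 5.4566  2.3505 -8.1089] [ 0.7453 -1.4563  0.0198] 0.10891106583784171
0.18917874673768872 0.4781905014461181
-1 0.0007920867064847015 0.0032358535185470633 0.2
-2 0.001527579343550245 0.006485038020065177 0.4
-3 0.002206253873014513 0.009746563771479637 0.6
-5 0.0033923390561128586 0.016302661598004718 1.0
-6 0.0038993884167102533 0.01959523662220705 1.2
-7 0.004348897193686502 0.02289615940281015 1.4
-8 0.004740728462313604 0.026204424446758297 1.6
-9 0.00507476286699135 0.029519024024471235 1.8
-10 0.005350898657604214 0.03283894847680833 2.0
-12 0.00572915560418874 0.039490725566796614 2.4
-14 0.005875038454243725 0.04615165155096669 2.8
```

```bash
cat > st.py <<'E'
from h import *
np.set_printoptions(precision=4,suppress=True)
s=r.sense();f=s['ee_rot'].T@s['wrist_force'];v=s['tcp_pos'][:2]-H
print('F tool xyz',f,'q_tcp',round(np.arctan2(v[1],v[0])-YAW0-np.arctan2(.185,-.047)+2*np.pi,4),'R',round(np.hypot(*v),4),'q_rot',round((np.arctan2(s['ee_rot'][1,0],s['ee_rot'][0,0])-YAW0-np.pi/2+np.pi)%(2*np.pi)-np.pi,4),s['moment'][2],s['time_s'])
E
python3 -m jog '[[[0.0015,0.0065,0],[0,0,0.4]],[[0.0028,0.013,0],[0,0,0.8]],[[0.0039,0.0196,0],[0,0,1.2]],[[0.0047,0.0262,0],[0,0,1.6]],[[0.0053,0.0328,0],[0,0,2]],[[0.0057,0.0395,0],[0,0,2.4]],[[0.0058,0.0461,0],[0,0,2.8]],[[0.0058,0.0461,0],[0,0,2.8]],[[0.0058,0.0461,0],[0,0,2.8]],[[0.0058,0.0461,0],[0,0,2.8]]]'; python3 st.py
```

```text
time_s: 22.53
tcp_pos: [0.4639, 0.0523, 0.1431]
ee_rot: [[-0.996, -0.092, -0.002], [-0.092, 0.996, 0.002], [0.002, 0.002, -1.0]]
wrist_force: [4.8, 2.5, -8.7]
gripper_width: 0.104
F tool xyz [-4.9848  2.0036  8.665 ] q_tcp 0.2341 R 0.1889 q_rot 0.2256 0.05847128374764019 22.5333
```

```bash
python3 -m jog '[[[0,0,0],[0,0,0]],[[0,0,0],[0,0,0]],[[0,0,0],[0,0,0]],[[0,0,0],[0,0,0]],[[0,0,0],[0,0,0]],[[0,-0.01,0],[0,0,0]],[[0,-0.02,0],[0,0,0]],[[0,-0.03,0],[0,0,0]],[[0,-0.03,0],[0,0,0]],[[0,-0.03,0],[0,0,0]]]' 0.05; python3 -m jog '[[[0,0,0],[0,0,0]],[[0,0,0],[0,0,0]],[[0,0,0],[0,0,0]],[[0,0,0],[0,0,0]],[[0,0,0],[0,0,0]],[[0,0,0],[0,0,0]],[[0,0,0],[0,0,0]],[[0,0,0],[0,0,0]],[[0,0,0],[0,0,0]],[[0,0,0],[0,0,0]]]' 0; python3 st.py; python3 - <<'E'
from h import *
np.set_printoptions(precision=4,suppress=True)
s=r.sense();p,d=r.capture("wrist");cv2.imwrite("pics/w8.png",p);C=cloud("wrist",d,s)
T=(C-s['tcp_pos'])@s['ee_rot']
m=(d>0)&(C[...,2]>.115)&(C[...,2]<.18)&(abs(T[...,0])<.03)&(T[...,1]>.005)&(T[...,1]<.045);P=T[m];print(len(P),np.percentile(P,[2,50,98],axis=0))
m=(d>0)&(abs(C[...,2]-.197)<.005)&(abs(T[...,1])<.12)&(abs(T[...,0])<.25);print(m.sum())
E
```

```text
time_s: 23.37
tcp_pos: [0.4657, 0.021, 0.1439]
ee_rot: [[-0.996, -0.09, -0.004], [-0.09, 0.996, 0.001], [0.004, 0.002, -1.0]]
wrist_force: [-0.3, -0.2, -0.2]
gripper_width: 0.569
time_s: 24.2
tcp_pos: [0.4658, 0.022, 0.1439]
ee_rot: [[-0.996, -0.092, -0.004], [-0.092, 0.996, 0.001], [0.004, 0.002, -1.0]]
wrist_force: [0.7, -0.5, 0.2]
gripper_width: 0.011
F tool xyz [-0.691  -0.5285 -0.1998] q_tcp 0.3803 R 0.1997 q_rot 0.2256 -0.0026065182206423524 24.2
48 [[ 0.0004  0.023  -0.0357]
 [ 0.001   0.0237  0.0122]
 [ 0.0011  0.0242  0.0283]]
382
```

View pics/w8.png

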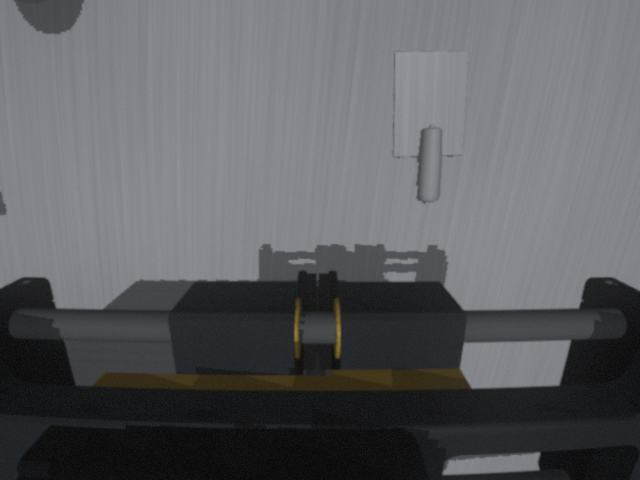

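```bash
python3 -m jog '[[[0,0.004,0],[0,0,0]],[[0,0.008,0],[0,0,0]],[[0,0.012,0],[0,0,0]],[[0.0005,0.015,0],[0,0,0.1]],[[0.001,0.018,0],[0,0,0.3]],[[0.0015,0.021,0],[0,0,0.5]],[[0.002,0.024,0],[0,0,0.7]],[[0.003,0.027,0],[0,0,0.9]],[[0.0034,0.03,0],[0,0,1]],[[0.0034,0.031,0],[0,0,1]]]'; python3 st.py
```

```text
time_s: 25.08
tcp_pos: [0.4594, 0.0529, 0.144]
ee_rot: [[-1.0, -0.005, -0.004], [-0.005, 1.0, 0.001], [0.004, 0.001, -1.0]]
wrist_force: [-0.7, -0.8, -1.1]
gripper_width: 0.008
F tool xyz [ 0.7086 -0.8072  1.148 ] q_tcp 0.223 R 0.193 q_rot 0.1381 0.01866381885356727 25.0833
```

```bash
python3 -m jog '[[[0,0.001,0],[0,0,0]],[[0,0.002,0],[0,0,0.1]],[[0,0.003,0],[0,0,0.2]],[[0.0005,0.004,0],[0,0,0.25]],[[0.0005,0.005,0],[0,0,0.3]],[[0.001,0.006,0],[0,0,0.35]],[[0.001,0.006,0],[0,0,0.35]],[[0.001,0.006,0],[0,0,0.35]],[[0.001,0.006,0],[0,0,0.35]],[[0.001,0.006,0],[0,0,0.35]]]'; python3 st.py
```

```text
time_s: 25.92
tcp_pos: [0.458, 0.057, 0.144]
ee_rot: [[-1.0, 0.026, -0.006], [0.026, 1.0, -0.001], [0.006, -0.002, -1.0]]
wrist_force: [0.7, -6.1, 1.8]
gripper_width: 0.005
F tool xyz [-0.8474 -6.0335 -1.8373] q_tcp 0.2009 R 0.1929 q_rot 0.107 -0.003068875292170899 25.9167
```

```bash
python3 -m jog '[[[0,0.0005,0],[0,0,0]],[[0,0.001,0],[0,0,0.05]],[[0,0.0015,0],[0,0,0.1]],[[0.0005,0.002,0],[0,0,0.1]],[[0.0005,0.0025,0],[0,0,0.15]],[[0.0005,0.003,0],[0,0,0.2]],[[0.0005,0.003,0],[0,0,0.2]],[[0.0005,0.003,0],[0,0,0.2]],[[0.0005,0.003,0],[0,0,0.2]],[[0.0005,0.003,0],[0,0,0.2]]]'; python3 st.py;  python3 -m jog '[[[0,0.0005,0],[0,0,0]],[[0,0.001,0],[0,0,0.05]],[[0,0.0015,0],[0,0,0.1]],[[0.0003,0.002,0],[0,0,0.1]],[[0.0003,0.002,0],[0,0,0.1]],[[0.0003,0.002,0],[0,0,0.1]],[[0.0003,0.002,0],[0,0,0.1]],[[0.0003,0.002,0],[0,0,0.1]],[[0.0003,0.002,0],[0,0,0.1]],[[0.0003,0.002,0],[0,0,0.1]]]'; python3 st.py
```

```text
time_s: 26.75
tcp_pos: [0.4572, 0.0597, 0.144]
ee_rot: [[-0.999, 0.044, -0.007], [0.044, 0.999, -0.002], [0.007, -0.002, -1.0]]
wrist_force: [-1.7, -7.7, 1.2]
gripper_width: 0.007
F tool xyz [ 1.3514 -7.8014 -1.1281] q_tcp 0.1863 R 0.193 q_rot 0.0895 0.08500150937285149 26.75
time_s: 27.58
tcp_pos: [0.4566, 0.0615, 0.144]
ee_rot: [[-0.999, 0.053, -0.007], [0.053, 0.999, -0.002], [0.007, -0.003, -1.0]]
wrist_force: [-2.3, -7.3, 2.1]
gripper_width: 0.005
F tool xyz [ 1.9093 -7.3656 -2.029 ] q_tcp 0.1763 R 0.193 q_rot 0.0807 0.01837410334044229 27.5833
```

```bash
python3 -m jog '[[[0,0.0005,0],[0,0,0]],[[0,0.001,0],[0,0,0.05]],[[0,0.0015,0],[0,0,0.1]],[[0.0003,0.002,0],[0,0,0.1]],[[0.0003,0.002,0],[0,0,0.1]],[[0.0003,0.002,0],[0,0,0.1]],[[0.0003,0.002,0],[0,0,0.1]],[[0.0003,0.002,0],[0,0,0.1]],[[0.0003,0.002,0],[0,0,0.1]],[[0.0003,0.002,0],[0,0,0.1]]]'; python3 st.py
```

```text
time_s: 28.42
tcp_pos: [0.4561, 0.063, 0.1439]
ee_rot: [[-0.998, 0.061, -0.008], [0.061, 0.998, -0.003], [0.008, -0.004, -1.0]]
wrist_force: [-1.7, -8.8, 3.4]
gripper_width: 0.005
F tool xyz [ 1.1348 -8.9473 -3.3211] q_tcp 0.168 R 0.193 q_rot 0.072 0.05948450997827249 28.4167
```

```bash
python3 -m jog '[[[0,0.0005,0],[0,0,0]],[[0,0.001,0],[0,0,0.05]],[[0,0.0015,0],[0,0,0.1]],[[0,0.0015,0],[0,0,0.1]],[[0,0.0015,0],[0,0,0.1]],[[0,0.0015,0],[0,0,0.1]],[[0,0.0015,0],[0,0,0.1]],[[0,0.0015,0],[0,0,0.1]],[[0,0.0015,0],[0,0,0.1]],[[0,0.0015,0],[0,0,0.1]]]'; python3 st.py
```

```text
time_s: 29.25
tcp_pos: [0.4558, 0.0642, 0.1439]
ee_rot: [[-0.998, 0.07, -0.009], [0.07, 0.998, -0.004], [0.009, -0.005, -1.0]]
wrist_force: [-3.3, -9.0, 2.9]
gripper_width: 0.005
F tool xyz [ 2.6508 -9.248  -2.8306] q_tcp 0.1617 R 0.193 q_rot 0.0633 -0.006144698342285822 29.25
```

```bash
python3 -m jog '[[[0,0.0005,0],[0,0,0]],[[0,0.001,0],[0,0,0.05]],[[0,0.001,0],[0,0,0.05]],[[0,0.001,0],[0,0,0.05]],[[0,0.001,0],[0,0,0.05]],[[0,0.001,0],[0,0,0.05]],[[0,0.001,0],[0,0,0.05]],[[0,0.001,0],[0,0,0.05]],[[0,0.001,0],[0,0,0.05]],[[0,0.001,0],[0,0,0.05]]]'; python3 st.py
```

```text
time_s: 30.08
tcp_pos: [0.4555, 0.0652, 0.1439]
ee_rot: [[-0.997, 0.074, -0.01], [0.074, 0.997, -0.004], [0.009, -0.005, -1.0]]
wrist_force: [-3.0, -8.6, 4.2]
gripper_width: 0.006
F tool xyz [ 2.3863 -8.8369 -4.1673] q_tcp 0.1563 R 0.1929 q_rot 0.0588 0.08481333759056583 30.0833
```

```bash
python3 -m jog '[[[0,0.0005,0],[0,0,0]],[[0,0.001,0],[0,0,0.05]],[[0,0.001,0],[0,0,0.05]],[[0,0.001,0],[0,0,0.05]],[[0,0.001,0],[0,0,0.05]],[[0,0.001,0],[0,0,0.05]],[[0,0.001,0],[0,0,0.05]],[[0,0.001,0],[0,0,0.05]],[[0,0.001,0],[0,0,0.05]],[[0,0.001,0],[0,0,0.05]]]'; python3 st.py
```

```text
time_s: 30.92
tcp_pos: [0.4553, 0.0665, 0.1438]
ee_rot: [[-0.997, 0.079, -0.01], [0.079, 0.997, -0.003], [0.01, -0.004, -1.0]]
wrist_force: [-4.5, -7.3, 4.8]
gripper_width: 0.005
F tool xyz [ 3.9396 -7.7002 -4.6934] q_tcp 0.1497 R 0.1928 q_rot 0.0545 0.0709705578884129 30.9167
```

```bash
python3 -m jog '[[[0,0.0005,0],[0,0,0]],[[0,0.001,0],[0,0,0.05]],[[0,0.001,0],[0,0,0.05]],[[0,0.001,0],[0,0,0.05]],[[0,0.001,0],[0,0,0.05]],[[0,0.001,0],[0,0,0.05]],[[0,0.001,0],[0,0,0.05]],[[0,0.001,0],[0,0,0.05]],[[0,0.001,0],[0,0,0.05]],[[0,0.001,0],[0,0,0.05]]]'; python3 st.py
```

```text
time_s: 31.75
tcp_pos: [0.456, 0.0688, 0.1434]
ee_rot: [[-0.996, 0.083, -0.009], [0.083, 0.997, -0.001], [0.009, -0.002, -1.0]]
wrist_force: [-4.2, -3.8, 0.9]
gripper_width: 0.007
F tool xyz [ 3.8502 -4.1057 -0.9079] q_tcp 0.1388 R 0.1916 q_rot 0.05 -0.015966533038741758 31.75
```

```bash
python3 -m jog '[[[0,0.0003,0],[0,0,0]],[[0,0.0007,0],[0,0,0]],[[0,0.001,0],[0,0,0]],[[0,0.001,0],[0,0,0]],[[0,0.001,0],[0,0,0]],[[0,0.001,0],[0,0,0]],[[0,0.001,0],[0,0,0]],[[0,0.001,0],[0,0,0]],[[0,0.001,0],[0,0,0]],[[0,0.001,0],[0,0,0]]]'; python3 st.py
```

```text
time_s: 32.58
tcp_pos: [0.4583, 0.0712, 0.1441]
ee_rot: [[-0.997, 0.082, -0.004], [0.082, 0.997, 0.001], [0.004, 0.001, -1.0]]
wrist_force: [-0.1, 0.2, -0.2]
gripper_width: 0.003
F tool xyz [0.1243 0.1657 0.1883] q_tcp 0.1298 R 0.1888 q_rot 0.051 -0.03801457839318865 32.5833
```

The resistance peaked at 9.2 N, fell to 4.1 N, then dropped to zero: the snap. I'll back off, lift and look.

```bash
python3 -m jog '[[[0,-0.02,0],[0,0,0]],[[0,-0.04,0],[0,0,0]],[[0,-0.07,0],[0,0,0]],[[0,-0.1,-0.02],[0,0,0]],[[0,-0.13,-0.05],[0,0,0]],[[0,-0.16,-0.08],[0,0,0]],[[0,-0.19,-0.1],[0,0,0]],[[0,-0.22,-0.1],[0,0,0]],[[0,-0.22,-0.1],[0,0,0]],[[0,-0.22,-0.1],[0,0,0]]]'; python3 - <<'E'
from h import *
np.set_printoptions(precision=4,suppress=True)
p,d=r.capture("top");cv2.imwrite("pics/top3.png",p);C=cloud("top",d)
p2,_=r.capture("scene");cv2.imwrite("pics/sc3.png",p2)
P=C[(d>0)&(C[...,2]>.185)&(C[...,2]<.215)&(C[...,0]>.4)&(C[...,0]<.7)&(C[...,1]>.09)]
xs=[];ys=[]
for x0 in np.arange(.46,.635,.01):
    q=P[abs(P[:,0]-x0)<.005]
    if len(q):xs.append(x0);ys.append(np.sort(q[:,1])[2])
k=np.polyfit(xs,ys,1);print(k,"q",np.arctan2(-k[0],-1)%(2*np.pi)-(YAW0+np.pi/2),list(np.round(ys,4)))
cv2.imwrite("pics/c5.png",cv2.resize(p[130:310,70:240],None,fx=3.3,fy=3.3,interpolation=cv2.INTER_CUBIC))
# pot top
m=(d>0)&(C[...,2]>.165)&(C[...,2]<.185)&(abs(C[...,0]-.555)<.04)&(C[...,1]>.12)&(C[...,1]<.2);print(m.sum(),C[m].mean(0) if m.sum() else 0)
for q in (.03,.05,.07):print(fr(q,(.03,.085)))
E
```

```text
time_s: 33.42
tcp_pos: [0.4401, -0.1495, 0.2439]
ee_rot: [[-0.996, 0.086, -0.004], [0.086, 0.996, 0.002], [0.004, 0.001, -1.0]]
wrist_force: [1.0, -0.2, 0.4]
gripper_width: 0.006
[-1.1463  0.7899] q -0.7201167550721865 [np.float64(0.2556), np.float64(0.2546), np.float64(0.2529), np.float64(0.2512), np.float64(0.2488), np.float64(0.2449), np.float64(0.24), np.float64(0.1243), np.float64(0.1149), np.float64(0.1143), np.float64(0.1127), np.float64(0.1116), np.float64(0.1105), np.float64(0.1093), np.float64(0.1084), np.float64(0.1076), np.float64(0.1062), np.float64(0.1057)]
8 [0.5566 0.135  0.1675]
[0.5599 0.1556]
[0.5592 0.154 ]
[0.5585 0.1523]
```

View pics/c5.png

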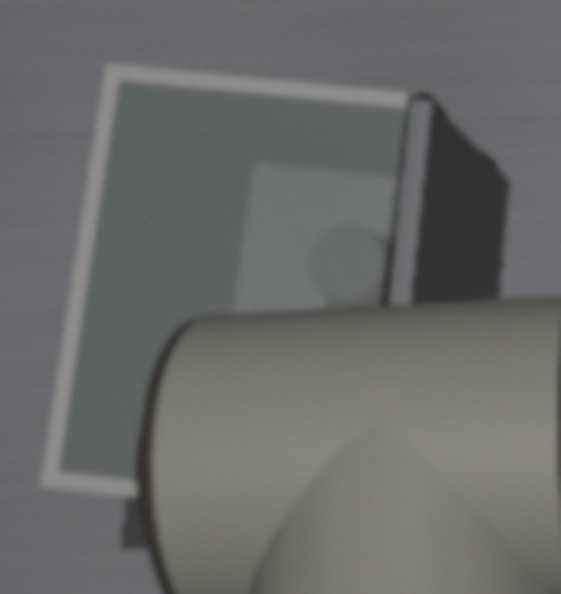

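View pics/sc3.png

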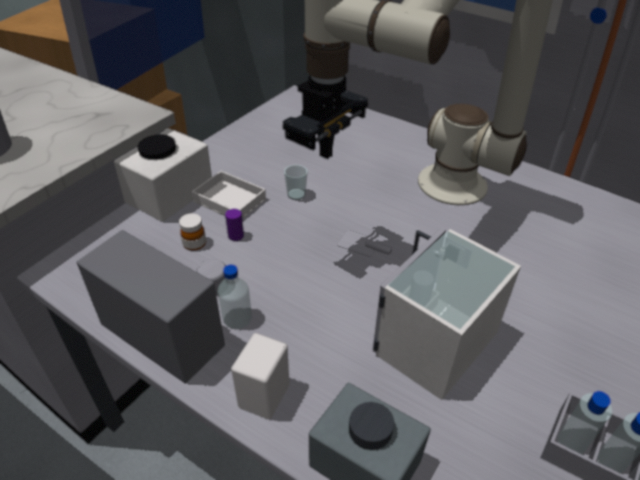

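The pot stands in the pocket behind the glass top, at crop (348,265). The arm hides the door's free edge, so I'll move it aside and measure the door angle.

```bash
python3 -m jog '[[[0.03,-0.03,0],[0,0,0]],[[0.05,-0.06,0],[0,0,0]],[[0.07,-0.09,0],[0,0,0]],[[0.09,-0.12,0],[0,0,0]],[[0.1,-0.15,0],[0,0,0]],[[0.1,-0.18,0],[0,0,0]],[[0.11,-0.21,0],[0,0,0]],[[0.11,-0.24,0],[0,0,0]],[[0.11,-0.27,0],[0,0,0]],[[0.11,-0.28,0],[0,0,0]]]'; cat > fin.py <<'E'
from h import *
np.set_printoptions(precision=4,suppress=True)
p,d=r.capture("top");cv2.imwrite("pics/top4.png",p);C=cloud("top",d)
P=C[(d>0)&(C[...,2]>.185)&(C[...,2]<.215)&(C[...,0]>.4)&(C[...,0]<.7)&(C[...,1]>.09)]
xs=[];ys=[];yb=[]
for x0 in np.arange(.47,.635,.01):
    q=P[abs(P[:,0]-x0)<.005]
    if len(q)>5:xs.append(x0);ys.append(np.sort(q[:,1])[2]);yb.append(np.sort(q[:,1])[-3])
k=np.polyfit(xs,ys,1);kb=np.polyfit(xs,yb,1);print(k,kb,"q rel back wall",np.arctan(kb[0])*-1+np.arctan(k[0]),list(np.round(ys,4)))
d0=np.load("pics/top0.npy");C0=cloud("top",d0);P=C0[(d0>0)&(C0[...,2]>.1)&(C0[...,1]<.082)&(C0[...,1]>.07)&(abs(C0[...,0]-.454)<.02)];print("handle0",np.median(P,0))
m=(d>0)&(C[...,2]>.115)&(C[...,2]<.175)&(C[...,1]<.095)&(C[...,1]>.06)&(abs(C[...,0]-.456)<.015);print("handle now",m.sum(),np.median(C[m],0),C[m][:,1].min())
cv2.imwrite("pics/c6.png",cv2.resize(p[130:310,70:240],None,fx=3.3,fy=3.3,interpolation=cv2.INTER_CUBIC))
E
python3 fin.py
```

```text
time_s: 34.35
tcp_pos: [0.3081, -0.4203, 0.243]
ee_rot: [[-0.997, 0.083, -0.006], [0.083, 0.997, 0.001], [0.006, 0.001, -1.0]]
wrist_force: [1.1, -0.4, -0.4]
gripper_width: 0.007
[-0.1046  0.1713] [-0.1368  0.365 ] q rel back wall 0.031789848883076885 [np.float64(0.122), np.float64(0.1212), np.float64(0.1201), np.float64(0.1191), np.float64(0.1181), np.float64(0.1167), np.float64(0.1161), np.float64(0.115), np.float64(0.1138), np.float64(0.1126), np.float64(0.1116), np.float64(0.1103), np.float64(0.1094), np.float64(0.1086), np.float64(0.1076), np.float64(0.1066), np.float64(0.1055)]
handle0 [0.4529 0.0785 0.1585]
handle now 43 [0.4515 0.0848 0.1454] 0.08367459456226951
```

View pics/c6.png

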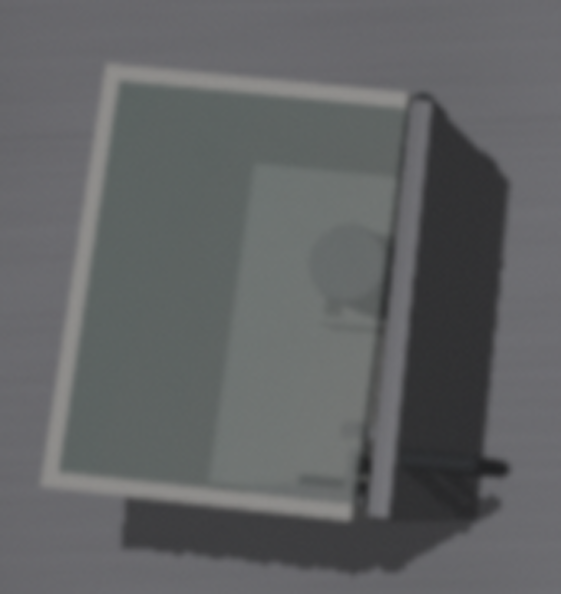

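View pics/top4.png

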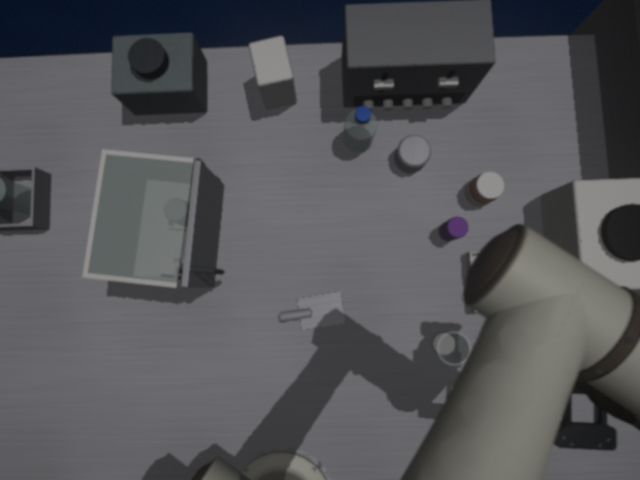

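```bash
python3 - <<'E'
from h import *
print(atz("top",[(348/3.3+70-.35,265/3.3+130-.35)],.178),fr(.032,(.03,.085)))
r.finish_job();print(r.sense()['time_s'])
E
```

```text
[[0.55870633 0.15395481 0.178     ]] [0.55987121 0.15544551]
the job is handed in; nothing more can be done
the job is handed in; nothing more can be done
```

The job is done and handed in at about 34.4 s of the 72 s allowed; no verdict is reported.

- **Opening:** I gripped the handle, pulled the door past its catch and swung it to about 1.42 rad.
- **Pot:** It was tilted about 3.7° in the grip, so I straightened it before lowering. It stood in the pocket with its top at z = 0.177 m, where 0.178 m was expected, and I let go with the door still open.
- **Closing:** I swung the door most of the way by the handle, then pushed the bar with closed fingers in 1–3 mm steps. The push climbed to 9.2 N, fell to 4.1 N, then dropped to zero as the door snapped away. I did not push after that.

**Last checks:**
- The door measured about 0.032 rad, which counts as latched because an unlatched door cannot rest below 0.08.
- The pot's centre is within about 2 mm of the expected pocket centre, seen through the cupboard's clear top.
- The bystanders look unmoved, except that the arm partly hid the tray in the last top picture. It had not moved in the scene view just before.
- The arm was clear of everything.

No check failed. The wrist and top cameras disagreed by about 2 mm when I aligned the pot with the pocket. I followed the wrist view, and the pot went in without touching the sides.

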